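# Set the rotor stand and clamp a rotor in its V-blocks

## Robot

A 6-joint arm with a two-finger parallel gripper is mounted at the origin on the work surface. World frame = base frame: x ahead of the robot, y to its left, z up, the work surface at z = 0. Lengths are in m, angles in rad, forces in N, time in s.
With the tool pointing down it reaches from about 0.35 to 0.85 m from the base axis. Payload 8.1 kg.
Tool frame: the origin (TCP) lies at the very end of the fingers, on their centre line; the grasp point (between the pads) lies 19 mm behind it (pinch_z is the distance from the TCP to the grasp point, in m); z points along the fingers, y is the direction in which the jaws open and shut (so a half turn about z gives the same grasp; the last joint's range is limited). The gripper opens to 93 mm and grips with 3 to 60 N. Pads are 15 mm wide; open, the fingers measure 128 mm over their backs; the gripper's body (75 mm by 188 mm) begins 65 mm behind the grasp point.
Start: joints at [1.197, 0.13, 1.488, -0, 1.523, -0.085], TCP at [0.171, 0.575, 0.219] pointing down, gripper open.
Joint ranges: [-2.96, 2.96], [-0.89, 2.26], [0.02, 2.5], [-1.34, 4.48], [0, 2.73], [-2.66, 2.66]. Speed limits (rad/s): [2.39, 2.39, 2.79, 3.14, 3.14, 3.14].

## Interface

Orientations are given as a rotation vector (axis times angle).
In Python, from plant import * gives the robot as it stands.
- The arm moves only by the tool move_arm, never from a script. Its argument "series" is a list of rows, each a list of 7 numbers: the shift along the tool's x, y, z each as a share of 10 cm, from -1 to 1, then the turn, a rotation vector about the tool's x, y, z each as a share of 180 degrees, from -1 to 1, then the opening, from -1 (shut) to 1 (fully open). In form: [[dx, dy, dz, rx, ry, rz, jaw], ...]. A call has 1 to 8 rows; each row is the pose to reach, as a shift and turn from the pose commanded when the call began, along the tool's axes at that moment, turning the shorter way round; what a row does not reach only later rows make up. A row lasts 1/10 s, in which the tool goes at most 50 mm and 8.59 degrees, less where a joint would pass 70% of its speed; a pose out of reach is approached as far as the arm can. A call with a number of a shift or a turn outside -1 to 1 is refused whole. A call with a gripper value outside its range is refused whole. The fingers move at their own pace and stop on an object; "squeeze" is the grip in N (left out, the last holds). Time passes only in rows, so rows that repeat a pose let the fingers close. It gives the time, the measured TCP pose, the force and the opening at its end, in the units of the state.
- read_state(): the state, without advancing time (a new reading comes with each control period).
- read_camera(name): name is "scene" or "top"; returns a dict with "frame" (480x640x3 uint8, red, green, blue), "K" (3x3 intrinsics, pixels), "rvec" (rotation vector, rad) and "tvec" (3), from world to camera coordinates, as OpenCV has them. Camera axes: x right, y down, z forward; pixel columns grow to the right and rows downward; lengths in m; the calibration is good to about 2 mm. A picture is of the moment at which its call begins. There is no depth.
- close_job(): hands the job in, once; it reports no verdict.
The state is a dict: "t": time; "q": joint angles; "dq": joint speeds; "joint_torque": joint torques, N m; "tool_pos": TCP position; "orientation": TCP orientation; "force": force on the tool from outside, world axes, zero at the start; "wrist_torque": the same for the moment, N m; "opening": finger opening in m.
Only numpy, scipy, OpenCV 4.12 (cv2) and the standard library are available. Lean on these libraries where they do the work, as an engineer would, in place of code of your own. Each camera call takes 0.05 s, during which the arm holds its last target.

## Task

Set up the copper-ringed rotor in the bench stand. First crank the handwheel until the pointer of the sliding V-block stands at the red line of the scale, then take the rotor with the copper end rings out of the blue tray and lower it gently, without dropping it, so that both thin shaft ends lie down in the two V-blocks with the thick part free between them. Let go of it, then press the red handle of the toggle clamp fully down so that its pad holds the shaft, and leave the other rotor and the other things on the bench where they are.

Things in the scene. Friction and masses are not known exactly. Their poses are not given: they have to be found in the camera images.
- rotor_mid (a point): Centre of the rotor to clamp: copper-coloured end rings, dark core. y axis along the shaft; same either way round, may be rolled. Core 40 mm diameter, to 25 mm each side of this point; 22 mm diameter shoulder to 52 mm; 14 mm diameter journal (thin shaft end) to 92 mm. Steel, 0.6 to 0.9 kg. Starts level in the tray, 56 mm above the bench; lifted straight up, best by the core.
- rotor_b_mid (a point): Centre of the other rotor in the tray, same size, with aluminium-coloured end rings; leave it there, 100 mm beside the first.
- tray: Blue plastic carrier tray, fixed, 204 x 204 mm, rim 28 mm high; origin at the centre of its underside. Two pairs of V notches, in walls 62 mm high and 8 mm thick at x = +-78 mm, carry the rotors, which lie along the tray's x axis at y = +50 and -50 mm.
- stand: Grey iron rotor stand, fixed, bed 125 x 215 x 16 mm; origin on the bench. In its frame the rotor's shaft shall lie along y. Fixed V-block centred at x = 0, y = 65 mm; sliding one at y = -43 mm minus joint slide; both 50 mm wide in x, 18 mm thick in y, 88 mm high, 90 degree V 36 mm wide at the top. Handwheel 72 mm diameter at y = -129 to -141 mm. Clamp foot at x = 32 to 78 mm.
- seat (a point): Where the rotor's centre (point rotor_mid) shall come to lie once the slide is set: midway between the V-blocks, on the axis of the journals lying in the Vs, 80 mm above the bench. Axes as body stand: y along the shaft. With the slide on the mark the shoulders leave 4 mm of play at each V-block.
- slide (a joint): Position of the sliding V-block in m, 0 at its inner stop (nearest the fixed V-block), growing as it goes out towards the handwheel. Its pointer stands at the red line at 0.022. It starts between about 0.002 and 0.012, set too narrow, and moves only by the handwheel: 8 mm a turn.
- pointer (a point): Tip of the black pointer on the sliding V-block, at the scale.
- red_line (a point): Middle of the red line on the white scale (on top of the bed, on the far side from the robot). y axis along the scale.
- wheel (a joint): Angle a of the handwheel in rad, 0 with the slide at its inner stop; slide = 0.008 / (2 pi) x a. Positive is anticlockwise seen from the crank knob's end (looking along the stand's +y) and takes the slide out towards the wheel. The knob stands at x = 28 mm cos(a), z = 62 mm + 28 mm sin(a) in the stand's frame. Turns with 2 to 3 N at the knob, stays where left.
- knob_mid (a point): Gripping point on the axis of the black crank knob: 18 mm diameter, 62 mm long, level, pointing along the stand's -y, free to spin on its pin. This point is 37 mm from the wheel's face; the knob reaches 28 mm beyond it. Travels on a 28 mm radius about point wheel_axis. It can be pinched from above across x and led round without turning the gripper.
- wheel_axis (a point): Centre of the circle that point knob_mid travels on, on the handwheel's axis; y axis along the wheel's axis.
- clamp_handle (a joint): Angle of the toggle clamp's handle in rad: 0 open (handle leaning up and away from the V-block at 60 degrees to the bench), 1.05 closed (handle level). Starts between 0 and 0.15. Turns about the y direction at point handle_pivot; needs about 5 to 9 N at the grip, and stays where it is left. Its linkage swings the clamp arm down as the handle goes down.
- handle_grip (a point): Point on the axis of the red handle's grip, 85 mm from the pivot; the grip is a round bar 18 mm in diameter, reaching from 31 to 107 mm from the pivot. It swings in the stand's x-z plane, from above the pivot on its +x side down to level with it, towards the stand's +x.
- handle_pivot (a point): Pivot of the clamp handle, 109 mm above the bench. The y axis is the hinge line.
- clamp_arm: The clamp's steel arm, 50 mm long and 16 mm wide, with a sprung rubber pad at its end; open it stands upright (to about 150 mm above the bench), closed it lies level over the fixed V-block and the pad presses the journal with about 4 N. Origin at its hinge.
- housing_a: Black finned motor housing, 100 mm diameter, 85 mm high, standing; origin under its centre. Not to be moved.
- housing_b: Another such housing. Not to be moved.
- end_cover: Aluminium motor end cover, disc 100 mm diameter, 26 mm high. Not to be moved.
- mallet: Rubber mallet, black head, wooden handle, 270 mm long. Not to be moved.
- screwdriver: Screwdriver with a green handle, 200 mm long. Not to be moved.
- tub: White plastic tub of small parts, 106 mm diameter, 62 mm high. Not to be moved.
- bearing: Steel ball bearing, 52 mm diameter, 15 mm high. Not to be moved.
Mind the look-alikes: they are no part of the job. Leave any pink look-alike of the part that bears rotor_mid alone.

How it is judged:
By the outcome, as a careful person would: the job done as asked, in the order asked, and still so for the second after the job is handed in, with the robot touching nothing.
It also fails if it takes over 72 s, if anything falls off the work surface, if the arm or the gripper's body presses on something with over 40 N, if the wrist force passes 120 N, or if a joint passes its speed limit or range.

## Working session

There is one attempt and no reset: what is moved stays moved. The work goes in short steps, Python scripts to look and compute and a tool call to move; the robot and the scene stay as the last step left them, time stands still between calls to the robot, and variables do not carry over. Pictures are saved under pics/ and viewed, and the job is handed in when it is done.

Besides the shell and the picture viewer there is one more tool, called as name(argument=value, ...) on one line, values as JSON. move_arm: Moves the arm, as the interface text tells. Shift numbers are shares of 10 cm and turn numbers shares of 180 degrees, none past 1 either way. Its arguments: {"type":"object","properties":{"series":{"type":"array","items":{"type":"array","items":{"type":"number"}}},"squeeze":{"type":"number"}},"required":["series"]}

```bash
ls; mkdir -p pics; python3 - <<'E'
from plant import *
import cv2
s=read_state();print(s)
for n in("scene","top"):
    c=read_camera(n);cv2.imwrite(f"pics/{n}0.png",c["frame"][:,:,::-1]);print(n,c["K"],c["rvec"],c["tvec"])
E
```

```text
pics
{'t': 0.0, 'q': array([ 1.19659934e+00,  1.31127754e-01,  1.48931409e+00,  2.22234743e-05,
        1.52299096e+00, -8.54133088e-02]), 'dq': array([-1.27098942e-03,  3.31529687e-04, -3.28099489e-06, -6.78064214e-04,
       -1.08953619e-03, -1.22172223e-03]), 'joint_torque': array([ 4.08402911e-04, -5.59858775e+01, -4.91743147e+01,  7.67189870e-02,
        3.63424723e-02, -3.43320824e-05]), 'tool_pos': array([0.17063681, 0.57461804, 0.21758829]), 'orientation': array([-4.51983799e-01, -3.10846230e+00,  2.80617320e-03]), 'force': array([-0.07391575,  0.43997067, -0.63478046]), 'wrist_torque': array([-0.06500534,  0.03692015,  0.04146251]), 'opening': 0.09338091655254385}
scene [[508.35866617   0.         319.24302344]
 [  0.         508.35866617 236.75633209]
 [  0.           0.           1.        ]] [ 1.36127068  2.11003037 -0.92415268] [ 0.16307647 -0.23016875  1.97519259]
top [[455.30281757   0.         314.57195425]
 [  0.         455.30281757 240.22391296]
 [  0.           0.           1.        ]] [ 2.16956947 -2.1667147   0.13481089] [0.04408512 0.55648239 1.13107959]
```

View pics/scene0.png

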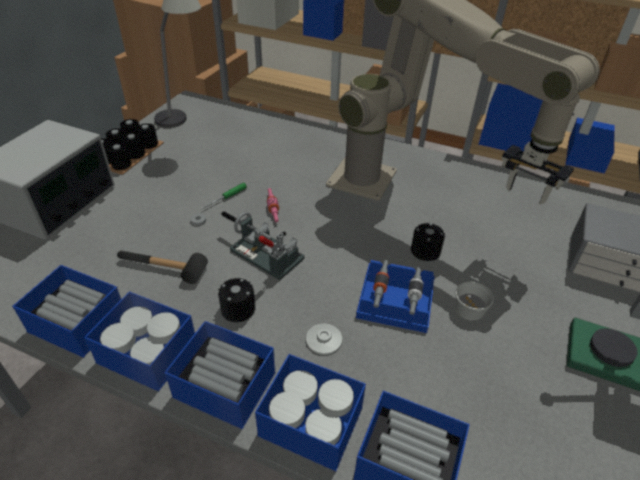

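View pics/top0.png

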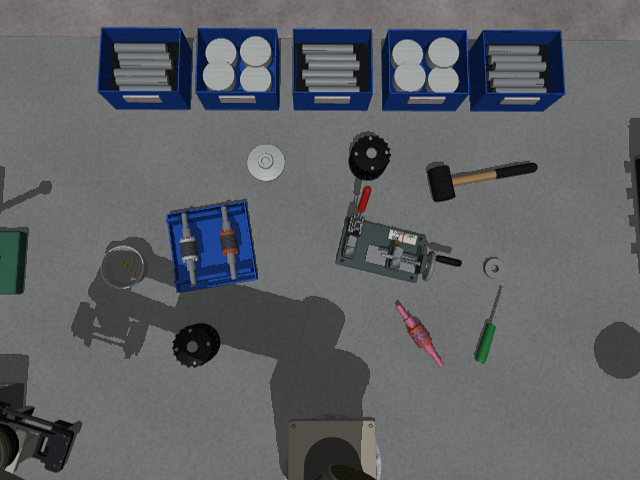

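The top view shows the copper-ringed rotor at about (229,241), the aluminium-ringed one at (189,243), and the pink look-alike at (419,333). The stand is at about (385,245), with the wheel at (428,264), the knob at (450,261) and the red handle at (364,198). I choose the rotor at (229,241) and check it in close crops.

```bash
python3 - <<'E'
import cv2
t=cv2.imread("pics/top0.png");s=cv2.imread("pics/scene0.png")
cv2.imwrite("pics/c1.png",cv2.resize(t[180:300,325:475],None,fx=5,fy=5,interpolation=cv2.INTER_CUBIC))
cv2.imwrite("pics/c2.png",cv2.resize(t[190:300,155:270],None,fx=5,fy=5,interpolation=cv2.INTER_CUBIC))
cv2.imwrite("pics/c3.png",cv2.resize(s[195:285,210:320],None,fx=6,fy=6,interpolation=cv2.INTER_CUBIC))
E
```

```text
(no output)
```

View pics/c1.png

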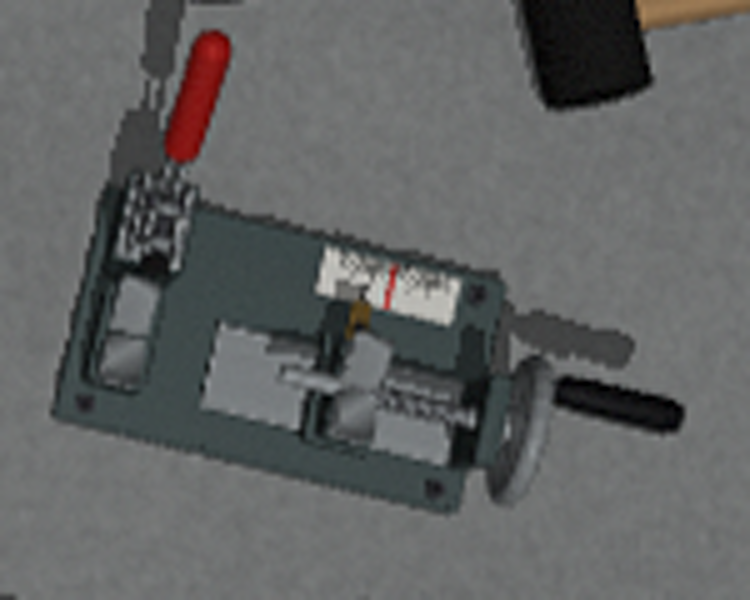

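View pics/c2.png

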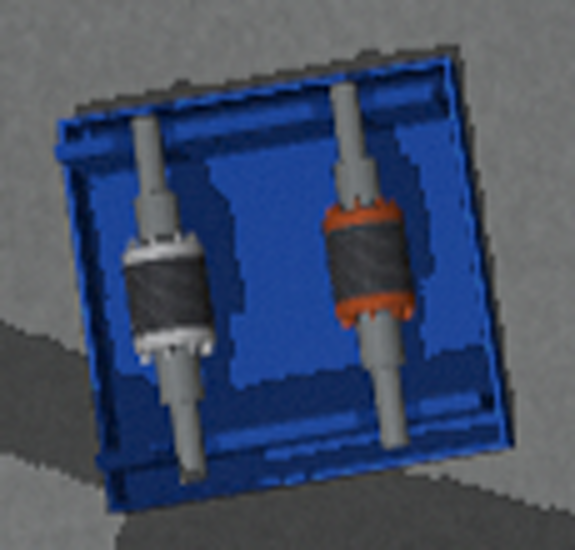

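View pics/c3.png

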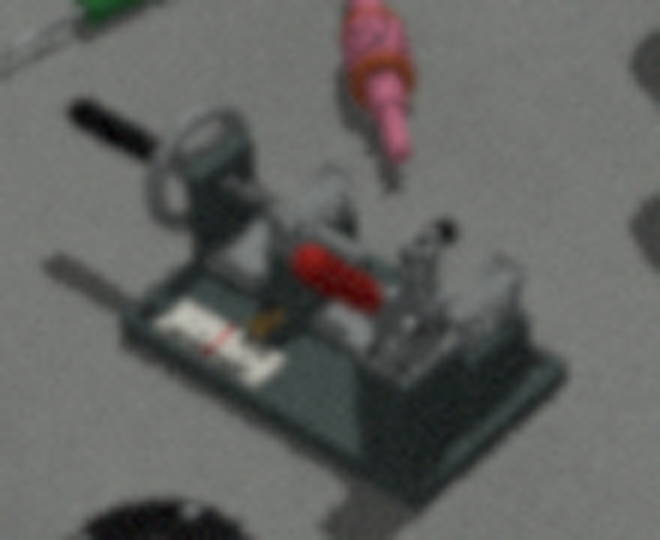

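```bash
cat > h.py <<'E'
import numpy as np, cv2, pickle
from scipy.optimize import least_squares
def snap(tag):
    from plant import read_camera
    d={}
    for n in("scene","top"):
        c=read_camera(n);d[n]=c;cv2.imwrite(f"pics/{n}{tag}.png",c["frame"][:,:,::-1])
    pickle.dump(d,open(f"cam{tag}.pkl","wb"));return d
def load(tag): return pickle.load(open(f"cam{tag}.pkl","rb"))
def proj(c,P):
    P=np.atleast_2d(np.array(P,float))
    return cv2.projectPoints(P,c["rvec"],c["tvec"],c["K"],None)[0][:,0]
def ray_at_z(c,uv,z):
    R=cv2.Rodrigues(c["rvec"])[0];o=-R.T@np.ravel(c["tvec"])
    d=R.T@np.linalg.inv(c["K"])@np.array([uv[0],uv[1],1.]);return o+d*(z-o[2])/d[2]
def tf(p,P):  # p=x,y,yaw
    P=np.atleast_2d(np.array(P,float));c,s=np.cos(p[2]),np.sin(p[2])
    return np.c_[P[:,0]*c-P[:,1]*s+p[0],P[:,0]*s+P[:,1]*c+p[1],P[:,2]]
def crop(d,n,x0,y0,x1,y1,f,name,lines=(),pts=()):
    im=cv2.resize(np.ascontiguousarray(d[n]["frame"][y0:y1,x0:x1,::-1]),None,fx=f,fy=f,interpolation=cv2.INTER_CUBIC)
    m=lambda q:tuple(int(round(v)) for v in ((q[0]-x0+.5)*f,(q[1]-y0+.5)*f))
    for L,col in lines:
        q=proj(d[n],L)
        for a,b in zip(q[:-1],q[1:]): cv2.line(im,m(a),m(b),col,1,cv2.LINE_AA)
    for q in pts: cv2.circle(im,m(q),3,(0,255,255),1)
    cv2.imwrite(f"pics/{name}.png",im)
E
python3 - <<'E'
from h import *
d=snap("A")
T=d["top"];S=d["scene"]
ct=lambda u,v:(325+u/5-.5+.0,180+v/5-.5)
cs=lambda u,v:(210+u/6-.5,195+v/6-.5)
# params x,y,yaw,bx,by,slide,a(handle)
obsT=dict(bl=ct(110,185),br=ct(505,280),fl=ct(55,415),fr=ct(460,512),vf=ct(127,337),vs=ct(358,396),wc=ct(525,430),kt=ct(682,418))
def model(p):
    x,y,w,bx,by,sl,a=p
    P=np.array([[bx+.0625,by+.1075,.016],[bx+.0625,by-.1075,.016],[bx-.0625,by+.1075,.016],[bx-.0625,by-.1075,.016],
     [0,.065,.070],[0,-.043-sl,.070],[0,-.135,.062],[.028*np.cos(a),-.141-.065,.062+.028*np.sin(a)]])
    return tf((x,y,w),P)
o=np.array(list(obsT.values()))
f=lambda p:(proj(T,model(p))-o).ravel()
x0=ray_at_z(T,(385,248),.05)
r=least_squares(f,[x0[0],x0[1],-.24,.01,-.02,.007,.5])
print(r.x,np.round(r.fun.reshape(-1,2),1))
pickle.dump(r.x,open("st.pkl","wb"))
# tray
c2=lambda u,v:(155+u/5-.5,190+v/5-.5)
print("tray", [ray_at_z(T,c2(*q),.028).round(4) for q in((60,120),(455,62),(110,508),(512,445))])
# rotor ends at z=.056 ; journal tips
for q in ((345,88),(397,443)): print(ray_at_z(T,c2(*q),.056))
for q in ((145,120),(193,480)): print(ray_at_z(T,c2(*q),.056))
print(ray_at_z(T,c2(370,262),.06))
E
```

```text
[ 0.52015395 -0.10648774 -0.23123324  0.01997093 -0.01642657  0.00778874
  0.59788883] [[-0.7 -0.3]
 [ 1.  -0.4]
 [-0.5  0.4]
 [ 0.1  0.3]
 [ 0.5  0.2]
 [ 0.2 -0.8]
 [-0.6  0.5]
 [-0.1  0. ]]
tray [array([0.6251, 0.4252, 0.028 ]), array([0.656 , 0.2231, 0.028 ]), array([0.4271, 0.3926, 0.028 ]), array([0.459 , 0.1908, 0.028 ])]
[0.63697361 0.27409068 0.056     ]
[0.45905969 0.24431379 0.056     ]
[0.62041392 0.37378668 0.056     ]
[0.44078243 0.34425499 0.056     ]
[0.5485553  0.25889256 0.06      ]
```

```bash
cat >> h.py <<'E'
def standlines(p,sl,a,h,bx=.02,by=-.0165):
    G=(0,255,0);C=(255,255,0);L=[]
    def add(P,col): L.append((tf(p,P),col))
    X0,X1,Y0,Y1=bx-.0625,bx+.0625,by-.1075,by+.1075
    add([[X0,Y0,.016],[X1,Y0,.016],[X1,Y1,.016],[X0,Y1,.016],[X0,Y0,.016]],G)
    for yc in(.065,-.043-sl):
        for y in(yc-.009,yc+.009): add([[-.025,y,.088],[-.018,y,.088],[0,y,.070],[.018,y,.088],[.025,y,.088]],C)
        add([[0,yc-.009,.07],[0,yc+.009,.07]],C)
    t=np.linspace(0,2*np.pi,40)
    add(np.c_[.036*np.cos(t),0*t-.141,.062+.036*np.sin(t)],G)
    k=[.028*np.cos(a),0,.062+.028*np.sin(a)]
    add([[k[0],-.141,k[2]],[k[0],-.206,k[2]]],(255,0,255))
    return L
E
python3 - <<'E'
from h import *
d=load("A");p=pickle.load(open("st.pkl","rb"));L=standlines(p[:3],p[5],p[6],0,p[3],p[4])
crop(d,"top",325,180,475,300,5,"o1",L);crop(d,"scene",210,195,320,285,7,"o2",L)
E
```

```text
(no output)
```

View pics/o1.png

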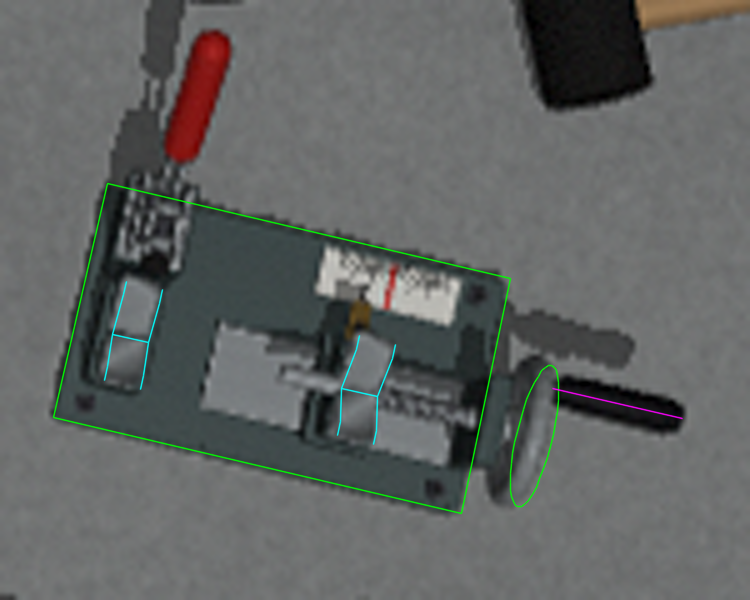

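View pics/o2.png

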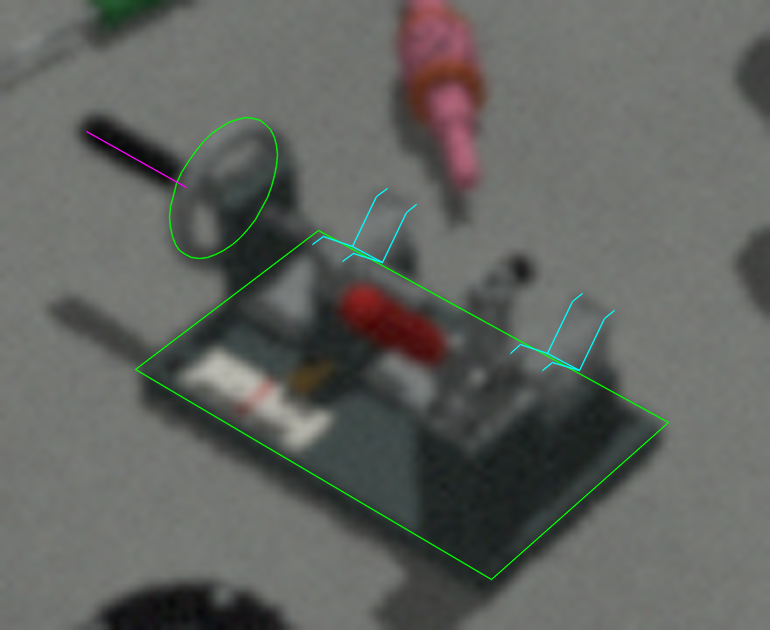

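```bash
cat >> h.py <<'E'
from scipy.spatial.transform import Rotation as Ro
# tool-down pose with tool y at world angle psi: 
def down(psi):
    y=np.array([np.cos(psi),np.sin(psi),0]);z=np.array([0,0,-1.]);x=np.cross(y,z)
    return Ro.from_matrix(np.c_[x,y,z])
def rows(p0,R0,targets,jaw):
    out=[]
    for p,R in targets:
        dp=R0.inv().apply(np.array(p)-p0)/.1; dr=(R0.inv()*R).as_rotvec()/np.pi
        out.append([round(float(v),3) for v in (*dp,*dr)]+[jaw])
    for o in out: print(o)
E
python3 - <<'E'
from h import *
from plant import read_state
s=read_state();R=Ro.from_rotvec(s["orientation"]);print(R.as_matrix().round(3))
y=R.as_matrix()[:,1];print("psi deg",np.degrees(np.arctan2(y[1],y[0])),"q",s["q"].round(3))
p=pickle.load(open("st.pkl","rb"));print(np.degrees(p[2]))
E
```

```text
[[-0.959  0.285 -0.   ]
 [ 0.285  0.959 -0.001]
 [ 0.    -0.001 -1.   ]]
psi deg 73.4528389435634 q [ 1.197  0.131  1.489 -0.     1.523 -0.085]
-13.248689009996909
```

```bash
cat >> h.py <<'E'
# planar planner: pose=(x,y,z,psi_deg), tool down. calls of rows from commanded pose
def call(p0,targets,jaw,rd=2):
    """targets list of (x,y,z,psi). prints rows, returns resulting pose with rounded numbers"""
    ps=np.radians(p0[3]);ty=np.array([np.cos(ps),np.sin(ps)]);tx=np.array([-np.sin(ps),np.cos(ps)])
    out=[]
    for t in targets:
        d=np.array(t[:3])-np.array(p0[:3])
        out.append([round(v,rd)+0. for v in(d[:2]@tx/.1,d[:2]@ty/.1,-d[2]/.1,0,0,-(t[3]-p0[3])/180)]+[jaw])
        if max(map(abs,out[-1][:6]))>1: print("!! exceeds")
    print(str(out).replace(" ",""))
    o=out[-1];q=np.array(p0[:2])+.1*(o[0]*tx+o[1]*ty)
    return (q[0],q[1],p0[2]-.1*o[2],p0[3]-180*o[5])
def path(p0,pt,jaw,vmax=.04,turn=8,rd=2):
    """straight move in several calls"""
    p0=tuple(p0)
    for _ in range(20):
        d=np.array(pt)-np.array(p0);L=np.linalg.norm(d[:3])
        if L<.0015 and abs(d[3])<.5: break
        ps=np.radians(p0[3]);c=[d[:2]@[-np.sin(ps),np.cos(ps)],d[:2]@[np.cos(ps),np.sin(ps)],d[2]]
        f=min(1,.099/max(1e-9,max(map(abs,c))),8*vmax/max(L,1e-9),8*turn/max(abs(d[3]),1e-9))
        n=int(np.ceil(max(f*L/vmax,f*abs(d[3])/turn,1)))
        p0=call(p0,[np.array(p0)+d*f*k/n for k in range(1,n+1)],jaw,rd)
    print("end",[round(float(v),4) for v in p0]);return p0
E
python3 - <<'E'
from h import *
p=pickle.load(open("st.pkl","rb"))
a=.6
W=tf(p[:3],[[0.028*np.cos(a),-.186,.062+.028*np.sin(a)],[0,-.186,.062]]);print(W)
k=W[0]
e=path((.171,.575,.219,73.45),(.40,.32,.23,30),1,.045)
path(e,(k[0],k[1],.19,-13.25),1,.045)
E
```

```text
[[ 0.50002115 -0.29283343  0.07780999]
 [ 0.47752682 -0.28753726  0.062     ]]
[[np.float64(-0.33),np.float64(-0.2),np.float64(-0.01),0.0,0.0,np.float64(0.03),1],[np.float64(-0.66),np.float64(-0.4),np.float64(-0.02),0.0,0.0,np.float64(0.05),1],[np.float64(-0.99),np.float64(-0.61),np.float64(-0.04),0.0,0.0,np.float64(0.08),1]]
[[np.float64(-0.33),np.float64(-0.1),np.float64(-0.01),0.0,0.0,np.float64(0.02),1],[np.float64(-0.66),np.float64(-0.2),np.float64(-0.02),0.0,0.0,np.float64(0.05),1],[np.float64(-0.99),np.float64(-0.3),np.float64(-0.03),0.0,0.0,np.float64(0.07),1]]
[[np.float64(-0.33),np.float64(-0.03),np.float64(-0.01),0.0,0.0,np.float64(0.02),1],[np.float64(-0.66),np.float64(-0.05),np.float64(-0.02),0.0,0.0,np.float64(0.05),1],[np.float64(-0.99),np.float64(-0.08),np.float64(-0.03),0.0,0.0,np.float64(0.07),1]]
[[np.float64(-0.23),np.float64(0.03),np.float64(-0.01),0.0,0.0,np.float64(0.02),1]]
end [0.3995, 0.3202, 0.23, 30.25]
[[np.float64(-0.33),np.float64(-0.13),np.float64(0.02),0.0,0.0,np.float64(0.01),1],[np.float64(-0.66),np.float64(-0.25),np.float64(0.05),0.0,0.0,np.float64
[... 740 characters left out ...]
4(0.03),1],[np.float64(-0.99),np.float64(0.01),np.float64(0.06),0.0,0.0,np.float64(0.04),1]]
[[np.float64(-0.33),np.float64(0.05),np.float64(0.02),0.0,0.0,np.float64(0.01),1],[np.float64(-0.66),np.float64(0.09),np.float64(0.04),0.0,0.0,np.float64(0.03),1],[np.float64(-0.99),np.float64(0.14),np.float64(0.07),0.0,0.0,np.float64(0.04),1]]
[[np.float64(-0.33),np.float64(0.09),np.float64(0.02),0.0,0.0,np.float64(0.01),1],[np.float64(-0.66),np.float64(0.17),np.float64(0.04),0.0,0.0,np.float64(0.02),1],[np.float64(-0.99),np.float64(0.26),np.float64(0.06),0.0,0.0,np.float64(0.04),1]]
[[np.float64(-0.11),np.float64(0.05),np.float64(0.01),0.0,0.0,np.float64(0.0),1]]
end [0.5005, -0.2924, 0.19, -12.95]
```

move_arm(series=[[-0.33,-0.2,-0.01,0,0,0.03,1],[-0.66,-0.4,-0.02,0,0,0.05,1],[-0.99,-0.61,-0.04,0,0,0.08,1]])

```text
t: 0.5
tool_pos: [0.2487, 0.4874, 0.2221]
orientation: [-0.841, -3.027, 0.001]
force: [0.1, -0.4, -0.4]
opening: 0.0934
```

move_arm(series=[[-0.33,-0.1,-0.01,0,0,0.02,1],[-0.66,-0.2,-0.02,0,0,0.05,1],[-0.99,-0.3,-0.03,0,0,0.07,1]])

```text
t: 0.8
tool_pos: [0.3185, 0.4106, 0.2256]
orientation: [-1.171, -2.915, 0.0]
force: [0.4, 0.6, 0.8]
opening: 0.0928
```

move_arm(series=[[-0.33,-0.03,-0.01,0,0,0.02,1],[-0.66,-0.05,-0.02,0,0,0.05,1],[-0.99,-0.08,-0.03,0,0,0.07,1]])

```text
t: 1.1
tool_pos: [0.3848, 0.3367, 0.2286]
orientation: [-1.483, -2.769, 0.0]
force: [0.2, 0.1, 0.4]
opening: 0.0929
```

move_arm(series=[[-0.23,0.03,-0.01,0,0,0.02,1]])

```text
t: 1.2
tool_pos: [0.4005, 0.3187, 0.2295]
orientation: [1.57, 2.721, -0.0]
force: [-0.7, 0.3, -0.4]
opening: 0.0926
```

move_arm(series=[[-0.33,-0.13,0.02,0,0,0.01,1],[-0.66,-0.25,0.05,0,0,0.03,1],[-0.99,-0.38,0.07,0,0,0.04,1]])

```text
t: 1.5
tool_pos: [0.4165, 0.2144, 0.2223]
orientation: [-1.735, -2.619, 0.001]
force: [0.7, 0.7, 0.7]
opening: 0.0929
```

move_arm(series=[[-0.33,-0.08,0.02,0,0,0.01,1],[-0.66,-0.16,0.04,0,0,0.03,1],[-0.99,-0.24,0.07,0,0,0.04,1]])

```text
t: 1.8
tool_pos: [0.4332, 0.1139, 0.2156]
orientation: [1.897, 2.504, 0.0]
force: [-0.3, -0.5, -0.5]
opening: 0.0928
```

move_arm(series=[[-0.33,-0.04,0.02,0,0,0.01,1],[-0.66,-0.08,0.04,0,0,0.03,1],[-0.99,-0.11,0.06,0,0,0.04,1]])

```text
t: 2.1
tool_pos: [0.4495, 0.0157, 0.2095]
orientation: [2.05, 2.38, 0.0]
force: [1.3, -0.1, -0.0]
opening: 0.0931
```

move_arm(series=[[-0.33,0,0.02,0,0,0.01,1],[-0.66,0.01,0.04,0,0,0.03,1],[-0.99,0.01,0.06,0,0,0.04,1]])

```text
t: 2.4
tool_pos: [0.4655, -0.0821, 0.2035]
orientation: [2.196, 2.247, 0.0]
force: [0.0, 0.1, -0.2]
opening: 0.0931
```

move_arm(series=[[-0.33,0.05,0.02,0,0,0.01,1],[-0.66,0.09,0.04,0,0,0.03,1],[-0.99,0.14,0.07,0,0,0.04,1]])

```text
t: 2.7
tool_pos: [0.482, -0.1807, 0.1966]
orientation: [2.333, 2.104, 0.0]
force: [1.5, 0.9, 0.1]
opening: 0.0928
```

move_arm(series=[[-0.33,0.09,0.02,0,0,0.01,1],[-0.66,0.17,0.04,0,0,0.02,1],[-0.99,0.26,0.06,0,0,0.04,1]])

```text
t: 3.0
tool_pos: [0.4978, -0.2818, 0.1903]
orientation: [-2.459, -1.955, 0.0]
force: [0.4, 0.3, 0.2]
opening: 0.0929
```

move_arm(series=[[-0.11,0.05,0.01,0,0,0,1]])

```text
t: 3.1
tool_pos: [0.5, -0.2949, 0.189]
orientation: [-2.461, -1.952, 0.001]
force: [-0.6, -0.0, 0.5]
opening: 0.0929
```

```bash
cat >> h.py <<'E'
def st():
    from plant import read_state
    s=read_state();R=Ro.from_rotvec(s["orientation"]).as_matrix();y=R[:,1]
    print("t",round(s["t"],2),"pos",s["tool_pos"].round(4),"psi",round(np.degrees(np.arctan2(y[1],y[0])),2),"tilt",R[:,2].round(3),"F",s["force"].round(1),"op",round(s["opening"],4),"q6",s["q"][5].round(2));return s
E
python3 - <<'E'
from h import *
st();d=snap("B")
p=pickle.load(open("st.pkl","rb"));L=standlines(p[:3],p[5],p[6],0,p[3],p[4])
crop(d,"top",370,180,490,300,5,"b1",());crop(d,"scene",200,170,320,270,6,"b2",())
E
```

```text
t 3.1 pos [ 0.5    -0.2949  0.189 ] psi -13.16 tilt [-0.001 -0.    -1.   ] F [-0.6 -0.   0.5] op 0.0929 q6 -0.39
```

View pics/b1.png

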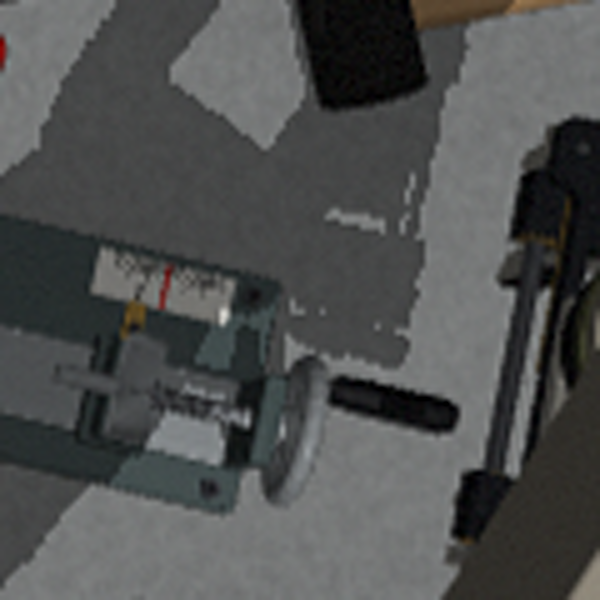

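View pics/b2.png

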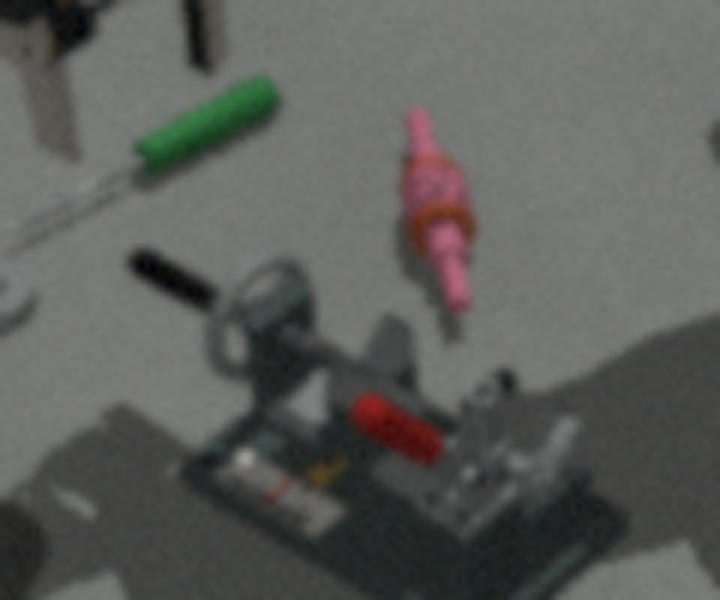

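```bash
python3 - <<'E'
from h import *
d=load("B");r=np.radians(-13.2);u=np.array([np.cos(r),np.sin(r),0])
for s in(-1,1):
  for n,(x0,y0,f) in dict(top=(370,180,5),scene=(200,170,6)).items():
    q=proj(d[n],np.array([.5,-.2949,.189])+s*.055*u)[0];print(n,(q-[x0,y0]+.5)*f)
p=pickle.load(open("st.pkl","rb"))
kt=tf(p[:3],[[.028*np.cos(.6),-.206,.0778],[.028*np.cos(.9),-.206,.084]])
for n,(x0,y0,f) in dict(top=(370,180,5),scene=(200,170,6)).items(): print(n,(proj(d[n],kt)-[x0,y0]+.5)*f)
E
```

```text
top [476.22056298 513.8735564 ]
scene [208.89550113  63.16329907]
top [523.83273955 271.38109173]
scene [ 57.54981834 161.49401997]
top [[456.59359065 418.19997439]
 [458.53098881 428.80824336]]
scene [[133.4993217  262.57400413]
 [139.76577935 248.65084722]]
```

move_arm(series=[[0,0,0.4,0,0,0,1],[0,0,0.8,0,0,0,1],[0,0,0.99,0,0,0,1]], squeeze=20)

```text
t: 3.5
tool_pos: [0.4985, -0.2892, 0.0868]
orientation: [-2.451, -1.956, 0.002]
force: [-0.7, 0.7, 0.5]
opening: 0.093
```

move_arm(series=[[0,0,0.25,0,0,0,1],[0,0,0.25,0,0,0,0],[0,0,0.25,0,0,0,-0.3],[0,0,0.25,0,0,0,-1],[0,0,0.25,0,0,0,-1],[0,0,0.25,0,0,0,-1]])

```text
t: 4.1
tool_pos: [0.5012, -0.2927, 0.0671]
orientation: [2.456, 1.956, 0.001]
force: [0.7, -0.9, -0.1]
opening: 0.0576
```

```bash
python3 - <<'E'
from h import *
st();d=snap("C")
crop(d,"top",370,180,490,300,5,"b3",());crop(d,"scene",200,170,320,270,6,"b4",())
E
```

```text
t 4.1 pos [ 0.5012 -0.2927  0.0671] psi -12.94 tilt [ 0.002 -0.001 -1.   ] F [ 0.7 -0.9 -0.1] op 0.0576 q6 -0.39
```

View pics/b4.png

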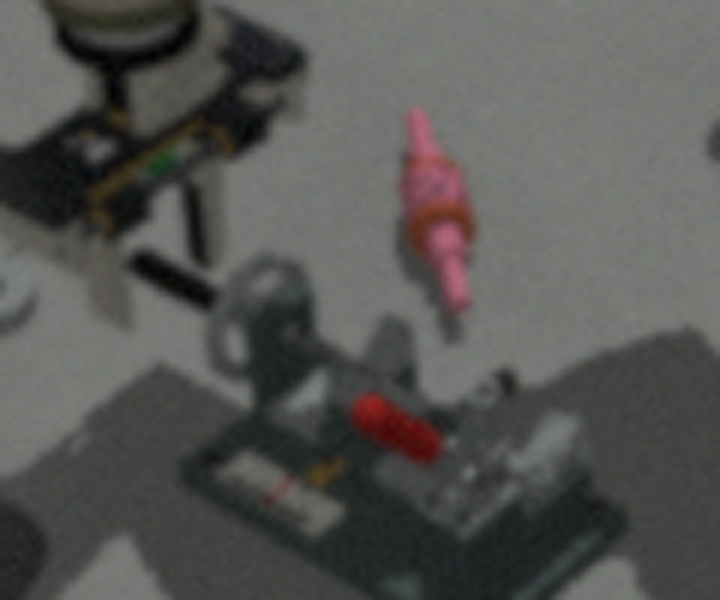

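move_arm(series=[[0,0,0,0,0,0,-1],[0,0,0,0,0,0,-1],[0,0,0,0,0,0,-1],[0,0,0,0,0,0,-1],[0,0,0,0,0,0,-1],[0,0,0,0,0,0,-1]])

```text
t: 4.8
tool_pos: [0.5, -0.2922, 0.0654]
orientation: [-2.457, -1.956, 0.001]
force: [-1.3, 0.4, -0.4]
opening: 0.0173
```

```bash
python3 - <<'E'
import numpy as np
a0=34.95; tot=630-a0; n=40
A=a0+tot*np.arange(n+1)/n
y=.28*np.cos(np.radians(A));z=-.28*np.sin(np.radians(A))
Y=np.array([0.]);cy=y[0];cz=z[0]
for k in range(5):
    r=[]
    for i in range(8*k+1,8*k+9): r.append([0,round(y[i]-cy,3),round(z[i]-cz,3),0,0,0,-1])
    cy+=r[-1][1];cz+=r[-1][2]
    print(A[8*k+8],str(r).replace(" ",""))
E
```

```text
153.95999999999998 [[0,np.float64(-0.049),np.float64(-0.054),0,0,0,-1],[0,np.float64(-0.11),np.float64(-0.093),0,0,0,-1],[0,np.float64(-0.179),np.float64(-0.115),0,0,0,-1],[0,np.float64(-0.251),np.float64(-0.119),0,0,0,-1],[0,np.float64(-0.322),np.float64(-0.104),0,0,0,-1],[0,np.float64(-0.387),np.float64(-0.071),0,0,0,-1],[0,np.float64(-0.441),np.float64(-0.023),0,0,0,-1],[0,np.float64(-0.481),np.float64(0.037),0,0,0,-1]]
272.96999999999997 [[0,np.float64(-0.023),np.float64(0.069),0,0,0,-1],[0,np.float64(-0.028),np.float64(0.142),0,0,0,-1],[0,np.float64(-0.014),np.float64(0.213),0,0,0,-1],[0,np.float64(0.018),np.float64(0.278),0,0,0,-1],[0,np.float64(0.065),np.float64(0.333),0,0,0,-1],[0,np.float64(0.125),np.float64(0.373),0,0,0,-1],[0,np.float64(0.194),np.float64(0.397),0,0,0,-1],[0,np.float64(0.266),np.float64(0.403),0,0,0,-1]]
391.97999999999996 [[0,np.float64(0.071),np.float64(-0.013),0,0,0,-1],[0,np.float64(0.137),np.float64(-0.044),0,0,0,-1],[0,np.float64(0.192),np.float64(-0.091),0,0,0,-1],[0,np.float64(0.234),np.float64(-0.15),0,0,0,-1],[0,np.float64(0.259),np.float64(-0.218
[... 291 characters left out ...]
loat64(-0.173),np.float64(-0.124),0,0,0,-1],[0,np.float64(-0.245),np.float64(-0.132),0,0,0,-1],[0,np.float64(-0.316),np.float64(-0.12),0,0,0,-1],[0,np.float64(-0.383),np.float64(-0.091),0,0,0,-1],[0,np.float64(-0.439),np.float64(-0.046),0,0,0,-1],[0,np.float64(-0.482),np.float64(0.013),0,0,0,-1]]
630.0 [[0,np.float64(-0.027),np.float64(0.067),0,0,0,-1],[0,np.float64(-0.035),np.float64(0.139),0,0,0,-1],[0,np.float64(-0.025),np.float64(0.211),0,0,0,-1],[0,np.float64(0.003),np.float64(0.277),0,0,0,-1],[0,np.float64(0.048),np.float64(0.335),0,0,0,-1],[0,np.float64(0.106),np.float64(0.378),0,0,0,-1],[0,np.float64(0.173),np.float64(0.406),0,0,0,-1],[0,np.float64(0.244),np.float64(0.415),0,0,0,-1]]
```

move_arm(series=[[0,-0.05,-0.054,0,0,0,-1],[0,-0.11,-0.093,0,0,0,-1],[0,-0.18,-0.115,0,0,0,-1],[0,-0.25,-0.119,0,0,0,-1],[0,-0.322,-0.104,0,0,0,-1],[0,-0.387,-0.071,0,0,0,-1],[0,-0.441,-0.023,0,0,0,-1],[0,-0.481,0.037,0,0,0,-1]])

```text
t: 5.6
tool_pos: [0.4557, -0.2816, 0.0636]
orientation: [2.454, 1.954, 0.006]
force: [8.1, 2.9, -1.2]
opening: 0.0173
```

```bash
python3 - <<'E'
from h import *
st();d=snap("D")
crop(d,"top",370,180,490,300,5,"b5",());crop(d,"scene",200,170,320,270,6,"b6",())
E
```

```text
t 5.6 pos [ 0.4557 -0.2816  0.0636] psi -12.94 tilt [ 0.006 -0.001 -1.   ] F [ 8.1  2.9 -1.2] op 0.0173 q6 -0.43
```

View pics/b6.png

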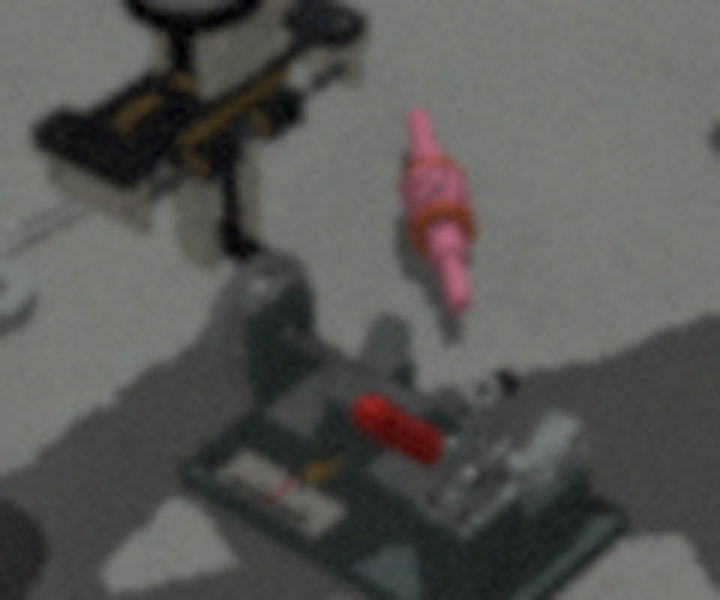

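View pics/b5.png

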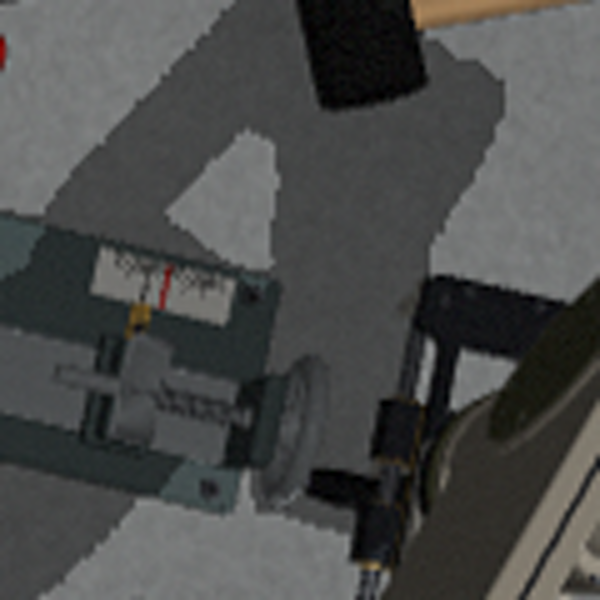

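move_arm(series=[[0,-0.023,0.069,0,0,0,-1],[0,-0.028,0.142,0,0,0,-1],[0,-0.014,0.213,0,0,0,-1],[0,0.018,0.278,0,0,0,-1],[0,0.065,0.333,0,0,0,-1],[0,0.125,0.373,0,0,0,-1],[0,0.194,0.397,0,0,0,-1],[0,0.266,0.403,0,0,0,-1]])

```text
t: 6.5
tool_pos: [0.479, -0.2873, 0.0205]
orientation: [-2.456, -1.956, 0.002]
force: [-2.2, 3.1, -2.1]
opening: 0.0177
```

move_arm(series=[[0,0.071,-0.013,0,0,0,-1],[0,0.137,-0.044,0,0,0,-1],[0,0.192,-0.091,0,0,0,-1],[0,0.234,-0.15,0,0,0,-1],[0,0.259,-0.218,0,0,0,-1],[0,0.265,-0.29,0,0,0,-1],[0,0.253,-0.362,0,0,0,-1],[0,0.223,-0.428,0,0,0,-1]])

```text
t: 7.3
tool_pos: [0.5007, -0.2924, 0.0652]
orientation: [-2.458, -1.957, 0.001]
force: [-1.7, 0.8, -6.1]
opening: 0.0172
```

move_arm(series=[[0,-0.046,-0.056,0,0,0,-1],[0,-0.105,-0.098,0,0,0,-1],[0,-0.173,-0.124,0,0,0,-1],[0,-0.245,-0.132,0,0,0,-1],[0,-0.316,-0.12,0,0,0,-1],[0,-0.383,-0.091,0,0,0,-1],[0,-0.439,-0.046,0,0,0,-1],[0,-0.482,0.013,0,0,0,-1]])

```text
t: 8.1
tool_pos: [0.4563, -0.2818, 0.0647]
orientation: [2.454, 1.954, 0.006]
force: [8.0, 3.4, -1.1]
opening: 0.0175
```

move_arm(series=[[0,-0.027,0.067,0,0,0,-1],[0,-0.035,0.139,0,0,0,-1],[0,-0.025,0.211,0,0,0,-1],[0,0.003,0.277,0,0,0,-1],[0,0.048,0.335,0,0,0,-1],[0,0.106,0.378,0,0,0,-1],[0,0.173,0.406,0,0,0,-1],[0,0.244,0.415,0,0,0,-1]])

```text
t: 8.9
tool_pos: [0.4765, -0.2866, 0.0209]
orientation: [-2.456, -1.955, 0.002]
force: [-4.1, 1.2, -7.5]
opening: 0.0174
```

move_arm(series=[[0,0,0,0,0,0,-1]])

```text
t: 9.0
tool_pos: [0.4778, -0.2869, 0.021]
orientation: [-2.457, -1.956, 0.0]
force: [0.1, -0.5, -13.3]
opening: 0.0173
```

```bash
python3 - <<'E'
from h import *
st();d=snap("E")
crop(d,"top",370,200,450,260,9,"b7",());crop(d,"scene",200,170,320,270,6,"b8",())
E
```

```text
t 9.0 pos [ 0.4778 -0.2869  0.021 ] psi -12.94 tilt [-0.001  0.    -1.   ] F [  0.1  -0.5 -13.3] op 0.0173 q6 -0.41
```

View pics/b7.png

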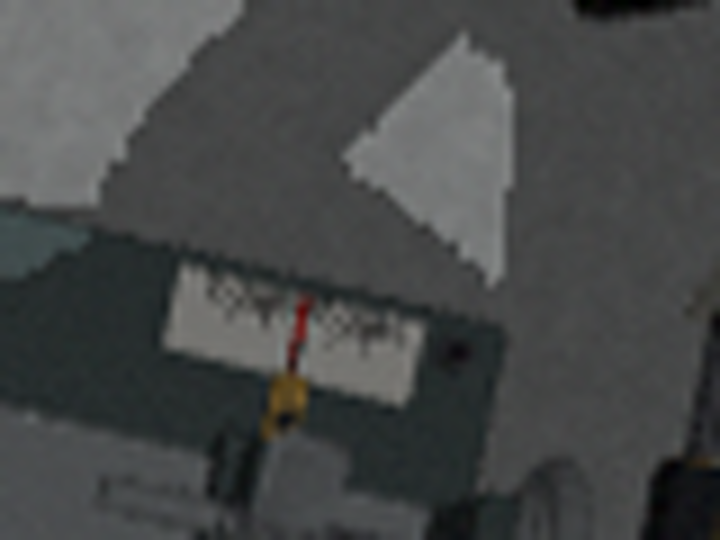

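View pics/b8.png

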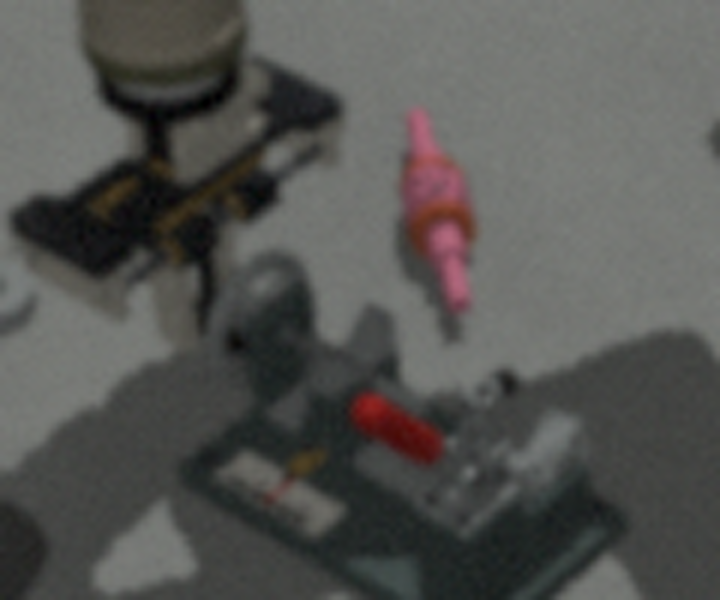

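move_arm(series=[[0,0,0,0,0,0,1],[0,0,0,0,0,0,1],[0,0,0,0,0,0,1],[0,0,0,0,0,0,1],[0,0,-0.2,0,0,0,1],[0,0,-0.5,0,0,0,1],[0,0,-0.99,0,0,0,1]])

```text
t: 9.8
tool_pos: [0.476, -0.2857, 0.1188]
orientation: [-2.453, -1.953, 0.002]
force: [1.3, 0.1, -0.2]
opening: 0.0686
```

move_arm(series=[[0,0,-0.4,0,0,0,1],[0,0,-0.75,0,0,0,1],[0,0,-0.75,0,0,0,1]])

```text
t: 10.1
tool_pos: [0.481, -0.2893, 0.2031]
orientation: [2.449, 1.95, 0.005]
force: [1.0, -0.7, 0.7]
opening: 0.0912
```

```bash
python3 - <<'E'
from h import *
st();d=snap("F")
crop(d,"top",325,180,475,300,5,"b9",());crop(d,"scene",200,170,320,270,6,"b10",())
# commanded pose estimate
p=(.5005,-.2924,.0657,-12.95)
dy=-.481+.266+.223-.482+.244; dz=.037+.403-.428+.013+.415-.99-.75
r=np.radians(-12.95);c=(p[0]+.1*dy*np.cos(r),p[1]+.1*dy*np.sin(r),p[2]-.1*dz,p[3]);print(c)
E
```

```text
t 10.1 pos [ 0.481  -0.2893  0.2031] psi -12.94 tilt [ 0.009 -0.007 -1.   ] F [ 1.  -0.7  0.7] op 0.0912 q6 -0.41
(np.float64(0.478084981986765), np.float64(-0.2872456845783019), 0.19569999999999999, -12.95)
```

View pics/b9.png

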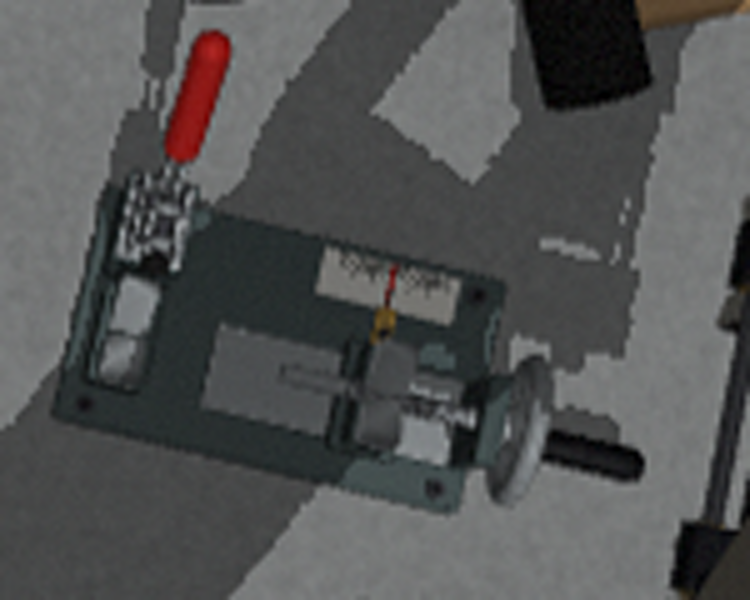

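View pics/b10.png

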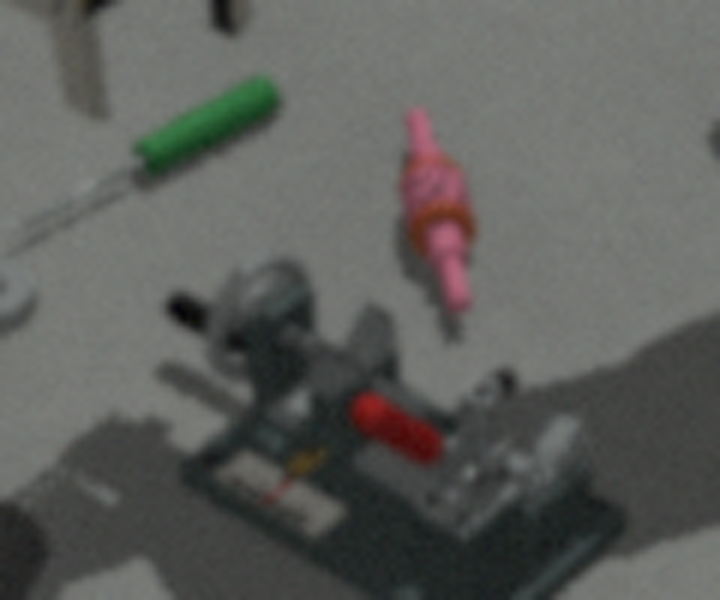

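```bash
python3 - <<'E'
from h import *
d=load("F");T=d["top"]
ct=lambda u,v:(325+u/5-.5,180+v/5-.5)
o=np.array([ct(128,339),ct(383,400),ct(644,466)])
P=[[0,.065,.070],[0,-.065,.070],[0,-.206,.034]]
f=lambda p:(proj(T,tf(p,P))-o).ravel()
p0=pickle.load(open("st.pkl","rb"))
r=least_squares(f,p0[:3]);p=r.x;print(p0[:3],p,np.degrees(p[2]),r.fun.reshape(-1,2).round(2))
pickle.dump(p,open("st2.pkl","wb"))
L=standlines(p,.022,4.712,0,p0[3],p0[4])
crop(d,"top",325,180,475,300,5,"o3",L)
crop(d,"scene",200,170,320,270,6,"o4",L)
E
```

```text
[ 0.52015395 -0.10648774 -0.23123324] [ 0.51977367 -0.10539748 -0.22555434] -12.923311480952032 [[-0.13  0.13]
 [ 0.41 -0.22]
 [-0.29  0.09]]
```

View pics/o3.png

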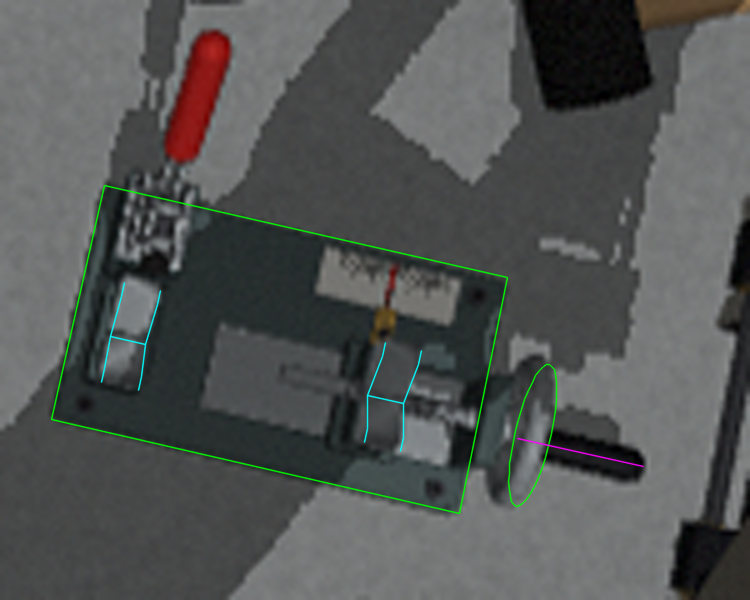

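View pics/o4.png

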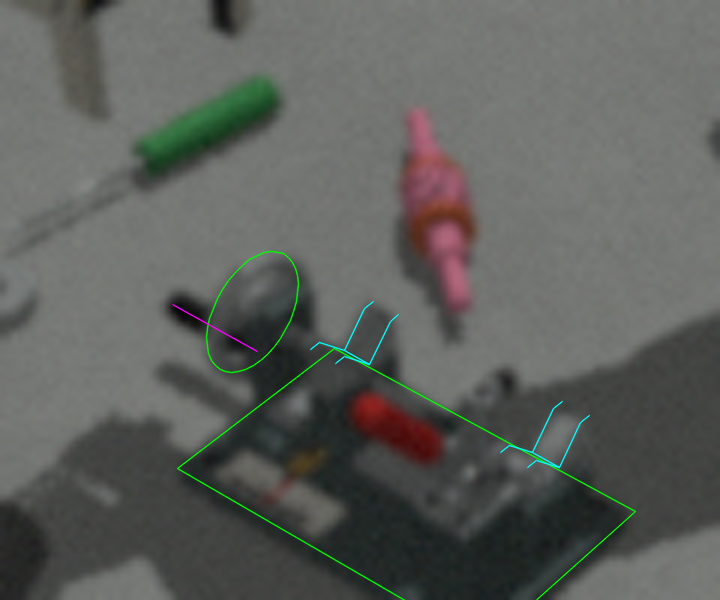

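```bash
python3 - <<'E'
from h import *
p=path((.4781,-.2872,.1957,-12.95),(.505,-.02,.215,-45),1,.045)
p=path(p,(.5485,.259,.13,-80.5),1,.045)
E
```

```text
[[np.float64(0.33),np.float64(-0.04),np.float64(-0.02),0.0,0.0,np.float64(0.02),1],[np.float64(0.66),np.float64(-0.08),np.float64(-0.05),0.0,0.0,np.float64(0.04),1],[np.float64(0.99),np.float64(-0.13),np.float64(-0.07),0.0,0.0,np.float64(0.07),1]]
[[np.float64(0.33),np.float64(-0.12),np.float64(-0.03),0.0,0.0,np.float64(0.02),1],[np.float64(0.66),np.float64(-0.24),np.float64(-0.05),0.0,0.0,np.float64(0.04),1],[np.float64(0.99),np.float64(-0.35),np.float64(-0.08),0.0,0.0,np.float64(0.07),1]]
[[np.float64(0.27),np.float64(-0.17),np.float64(-0.02),0.0,0.0,np.float64(0.02),1],[np.float64(0.54),np.float64(-0.34),np.float64(-0.04),0.0,0.0,np.float64(0.04),1]]
end [0.5054, -0.0199, 0.2147, -45.35]
[[np.float64(0.33),np.float64(-0.24),np.float64(0.12),0.0,0.0,np.float64(0.03),1],[np.float64(0.66),np.float64(-0.49),np.float64(0.25),0.0,0.0,np.float64(0.06),1],[np.float64(0.99),np.float64(-0.73),np.float64(0.37),0.0,0.0,np.float64(0.09),1]]
[[np.float64(0.25),np.float64(-0.33),np.float64(0.12),0.0,0.0,np.float64(0.03),1],[np.float64(0.5),np.float64(-0.66),np.float64(0.25),0.0,0.0,np.float64(0.
[... 834 characters left out ...]
loat64(0.0),0.0,0.0,np.float64(0.0),1]]
[[np.float64(0.0),np.float64(0.0),np.float64(0.0),0.0,0.0,np.float64(0.0),1]]
[[np.float64(0.0),np.float64(0.0),np.float64(0.0),0.0,0.0,np.float64(0.0),1]]
[[np.float64(0.0),np.float64(0.0),np.float64(0.0),0.0,0.0,np.float64(0.0),1]]
[[np.float64(0.0),np.float64(0.0),np.float64(0.0),0.0,0.0,np.float64(0.0),1]]
[[np.float64(0.0),np.float64(0.0),np.float64(0.0),0.0,0.0,np.float64(0.0),1]]
[[np.float64(0.0),np.float64(0.0),np.float64(0.0),0.0,0.0,np.float64(0.0),1]]
[[np.float64(0.0),np.float64(0.0),np.float64(0.0),0.0,0.0,np.float64(0.0),1]]
[[np.float64(0.0),np.float64(0.0),np.float64(0.0),0.0,0.0,np.float64(0.0),1]]
end [0.5481, 0.2586, 0.1297, -81.35]
```

move_arm(series=[[0.33,-0.04,-0.02,0,0,0.02,1],[0.66,-0.08,-0.05,0,0,0.04,1],[0.99,-0.13,-0.07,0,0,0.07,1]])

```text
t: 10.5
tool_pos: [0.4864, -0.1863, 0.2005]
orientation: [-2.658, -1.669, 0.003]
force: [1.1, -0.3, -0.1]
opening: 0.0932
```

move_arm(series=[[0.33,-0.12,-0.03,0,0,0.02,1],[0.66,-0.24,-0.05,0,0,0.04,1],[0.99,-0.35,-0.08,0,0,0.07,1]])

```text
t: 10.8
tool_pos: [0.4973, -0.0816, 0.2084]
orientation: [-2.825, -1.368, 0.004]
force: [0.8, 0.6, 0.5]
opening: 0.0931
```

move_arm(series=[[0.27,-0.17,-0.02,0,0,0.02,1],[0.54,-0.34,-0.04,0,0,0.04,1]])

```text
t: 11.0
tool_pos: [0.5041, -0.0183, 0.2126]
orientation: [-2.906, -1.189, 0.004]
force: [0.1, 0.2, 0.3]
opening: 0.0932
```

move_arm(series=[[0.33,-0.24,0.12,0,0,0.03,1],[0.66,-0.49,0.25,0,0,0.06,1],[0.99,-0.73,0.37,0,0,0.09,1]])

```text
t: 11.3
tool_pos: [0.5231, 0.1032, 0.1751]
orientation: [-3.046, -0.766, 0.004]
force: [0.5, -0.1, 1.1]
opening: 0.0931
```

move_arm(series=[[0.25,-0.33,0.12,0,0,0.03,1],[0.5,-0.66,0.25,0,0,0.05,1],[0.75,-0.99,0.37,0,0,0.08,1]])

```text
t: 11.6
tool_pos: [0.5417, 0.2258, 0.1377]
orientation: [3.118, 0.38, -0.005]
force: [0.6, -1.0, 1.0]
opening: 0.093
```

move_arm(series=[[0.13,-0.32,0.11,0,0,0.025,1],[0.13,-0.32,0.11,0,0,0.025,1]])

```text
t: 11.8
tool_pos: [0.5451, 0.2618, 0.1248]
orientation: [3.13, 0.263, -0.01]
force: [-0.3, -0.5, 0.1]
opening: 0.0933
```

```bash
python3 - <<'E'
from h import *
st();d=snap("G")
crop(d,"top",140,170,280,300,4,"g1",());crop(d,"scene",340,230,460,340,5,"g2",())
E
```

```text
t 11.8 pos [0.5451 0.2618 0.1248] psi -80.39 tilt [-0.006 -0.001 -1.   ] F [-0.3 -0.5  0.1] op 0.0933 q6 1.76
```

View pics/g1.png

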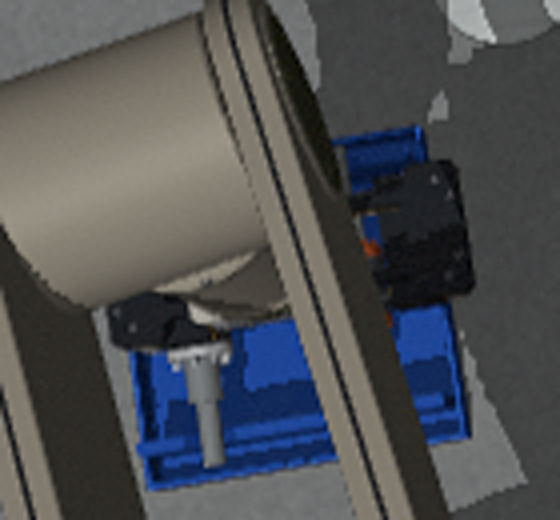

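View pics/g2.png

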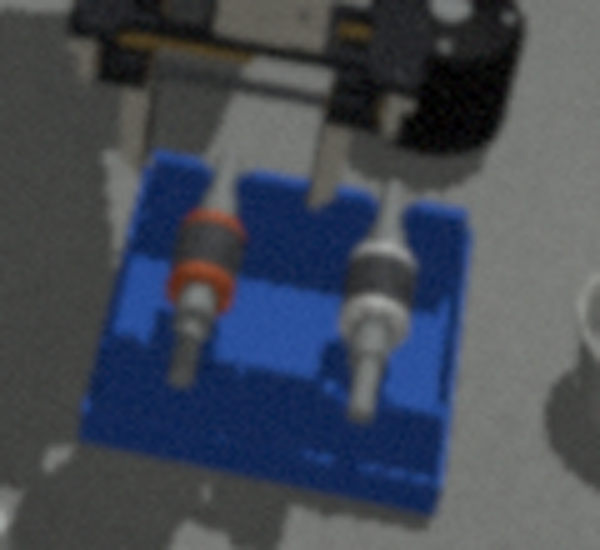

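move_arm(series=[[0,0,0.3,0,0,0,1],[0,0,0.6,0,0,0,1],[0,0,0.8,0,0,0,1],[0,0,0.91,0,0,0,1],[0,0,0.91,0,0,0,1]], squeeze=45)

```text
t: 12.4
tool_pos: [0.5466, 0.2571, 0.0367]
orientation: [3.13, 0.26, -0.005]
force: [-0.3, -0.6, 0.9]
opening: 0.0927
```

move_arm(series=[[0,0,0,0,0,0,-1],[0,0,0,0,0,0,-1],[0,0,0,0,0,0,-1],[0,0,0,0,0,0,-1],[0,0,0,0,0,0,-1],[0,0,0,0,0,0,-1],[0,0,0,0,0,0,-1],[0,0,0,0,0,0,-1]])

```text
t: 13.2
tool_pos: [0.548, 0.2581, 0.0386]
orientation: [3.13, 0.262, -0.0]
force: [-0.6, -3.2, 0.8]
opening: 0.0389
```

```bash
python3 - <<'E'
from h import *
st()
E
```

```text
t 13.2 pos [0.548  0.2581 0.0386] psi -80.45 tilt [-0.    -0.001 -1.   ] F [-0.6 -3.2  0.8] op 0.0389 q6 1.76
```

Opening 38.9 mm on the 40 mm core: gripped. Lift straight up.

move_arm(series=[[0,0,0,0,0,0,-1],[0,0,-0.05,0,0,0,-1],[0,0,-0.15,0,0,0,-1],[0,0,-0.3,0,0,0,-1],[0,0,-0.5,0,0,0,-1],[0,0,-0.7,0,0,0,-1],[0,0,-0.9,0,0,0,-1],[0,0,-0.99,0,0,0,-1]])

```text
t: 14.0
tool_pos: [0.5493, 0.2594, 0.1413]
orientation: [-3.129, -0.262, -0.007]
force: [-0.5, 0.7, -5.4]
opening: 0.0388
```

move_arm(series=[[0,0,-0.3,0,0,0,-1],[0,0,-0.6,0,0,0,-1],[0,0,-0.7,0,0,0,-1]])

```text
t: 14.3
tool_pos: [0.5495, 0.2594, 0.2119]
orientation: [-3.129, -0.262, -0.009]
force: [1.8, 0.5, -5.7]
opening: 0.0391
```

```bash
python3 - <<'E'
from h import *
st();d=snap("H")
crop(d,"top",140,170,280,300,4,"h1",());crop(d,"scene",340,200,460,310,5,"h2",())
p=pickle.load(open("st2.pkl","rb"));print(tf(p,[[0,0.0012,.08]]))
E
```

```text
t 14.3 pos [0.5495 0.2594 0.2119] psi -80.44 tilt [ 0.005  0.002 -1.   ] F [ 1.8  0.5 -5.7] op 0.0391 q6 1.76
[[ 0.52004204 -0.10422787  0.08      ]]
```

View pics/h2.png

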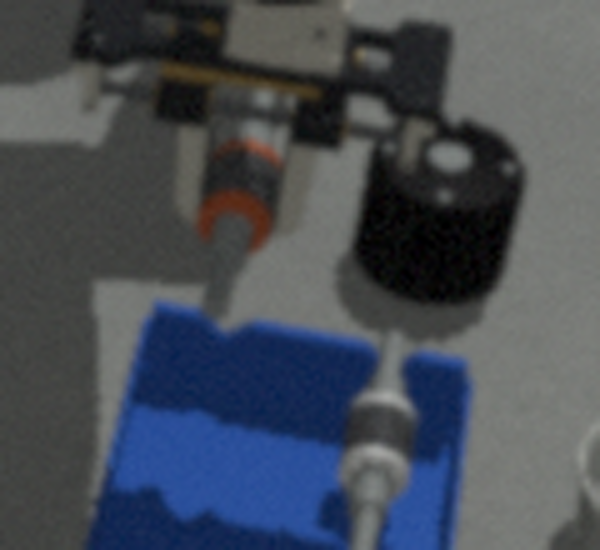

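```bash
python3 - <<'E'
from h import *
d=load("F");T=d["top"];p=pickle.load(open("st2.pkl","rb"))
ct=lambda u,v:(325+u/5-.5,180+v/5-.5)
def inv(P):
    c,s=np.cos(p[2]),np.sin(p[2]);dx=P[:2]-p[:2];return np.array([c*dx[0]+s*dx[1],-s*dx[0]+c*dx[1],P[2]])
print(inv(ray_at_z(T,ct(213,42),.19)),inv(ray_at_z(T,ct(183,155),.135)),inv(ray_at_z(T,ct(155,228),.109)))
q=path((.5481,.2586,.2077,-80.45),(.51,.10,.24,-40),-1,.045)
q=path(q,(.520,-.1042,.24,-12.92),-1,.045)
E
```

```text
[0.12527258 0.06429486 0.19      ] [0.08330267 0.06254152 0.135     ] [0.05090118 0.06620969 0.109     ]
[[np.float64(-0.11),np.float64(0.25),np.float64(-0.05),0.0,0.0,np.float64(-0.04),-1],[np.float64(-0.21),np.float64(0.5),np.float64(-0.11),0.0,0.0,np.float64(-0.07),-1],[np.float64(-0.32),np.float64(0.74),np.float64(-0.16),0.0,0.0,np.float64(-0.11),-1],[np.float64(-0.42),np.float64(0.99),np.float64(-0.21),0.0,0.0,np.float64(-0.15),-1]]
[[np.float64(-0.21),np.float64(0.18),np.float64(-0.06),0.0,0.0,np.float64(-0.04),-1],[np.float64(-0.43),np.float64(0.36),np.float64(-0.11),0.0,0.0,np.float64(-0.07),-1]]
[[np.float64(0.0),np.float64(0.0),np.float64(0.0),0.0,0.0,np.float64(0.0),-1]]
[[np.float64(0.0),np.float64(0.0),np.float64(0.0),0.0,0.0,np.float64(0.0),-1]]
[[np.float64(0.0),np.float64(0.0),np.float64(0.0),0.0,0.0,np.float64(0.0),-1]]
[[np.float64(0.0),np.float64(0.0),np.float64(0.0),0.0,0.0,np.float64(0.0),-1]]
[[np.float64(0.0),np.float64(0.0),np.float64(0.0),0.0,0.0,np.float64(0.0),-1]]
[[np.float64(0.0),np.float64(0.0),np.float64(0.0),0.0,0.0,np.float64(0.0),-1]]
[[np.float64(0
[... 2223 characters left out ...]
),0.0,0.0,np.float64(0.0),-1]]
[[np.float64(0.0),np.float64(0.0),np.float64(0.0),0.0,0.0,np.float64(0.0),-1]]
[[np.float64(0.0),np.float64(0.0),np.float64(0.0),0.0,0.0,np.float64(0.0),-1]]
[[np.float64(0.0),np.float64(0.0),np.float64(0.0),0.0,0.0,np.float64(0.0),-1]]
[[np.float64(0.0),np.float64(0.0),np.float64(0.0),0.0,0.0,np.float64(0.0),-1]]
[[np.float64(0.0),np.float64(0.0),np.float64(0.0),0.0,0.0,np.float64(0.0),-1]]
[[np.float64(0.0),np.float64(0.0),np.float64(0.0),0.0,0.0,np.float64(0.0),-1]]
[[np.float64(0.0),np.float64(0.0),np.float64(0.0),0.0,0.0,np.float64(0.0),-1]]
[[np.float64(0.0),np.float64(0.0),np.float64(0.0),0.0,0.0,np.float64(0.0),-1]]
end [0.5204, -0.1046, 0.2397, -12.05]
```

move_arm(series=[[-0.11,0.25,-0.05,0,0,-0.04,-1],[-0.21,0.5,-0.11,0,0,-0.07,-1],[-0.32,0.74,-0.16,0,0,-0.11,-1],[-0.42,0.99,-0.21,0,0,-0.15,-1]])

```text
t: 14.8
tool_pos: [0.5214, 0.1531, 0.2261]
orientation: [-2.98, -0.993, 0.006]
force: [0.5, -1.0, -5.6]
opening: 0.0388
```

move_arm(series=[[-0.21,0.18,-0.06,0,0,-0.04,-1],[-0.43,0.36,-0.11,0,0,-0.07,-1]])

```text
t: 15.0
tool_pos: [0.5085, 0.0985, 0.2373]
orientation: [-2.853, -1.314, 0.005]
force: [0.4, -0.2, -6.0]
opening: 0.0394
```

move_arm(series=[[-0.25,0.24,0,0,0,-0.03,-1],[-0.49,0.47,0,0,0,-0.05,-1],[-0.74,0.71,0,0,0,-0.08,-1],[-0.99,0.94,0,0,0,-0.1,-1]])

```text
t: 15.4
tool_pos: [0.5151, -0.038, 0.2372]
orientation: [-2.612, -1.741, 0.004]
force: [0.6, -0.3, -7.2]
opening: 0.0391
```

move_arm(series=[[-0.3,0.15,0,0,0,-0.03,-1],[-0.5,0.24,0,0,0,-0.045,-1],[-0.61,0.29,0,0,0,-0.055,-1],[-0.61,0.29,0,0,0,-0.055,-1]])

```text
t: 15.8
tool_pos: [0.5181, -0.1057, 0.2371]
orientation: [-2.457, -1.953, 0.004]
force: [-0.1, 0.5, -6.6]
opening: 0.0391
```

```bash
python3 - <<'E'
from h import *
st();d=snap("I")
crop(d,"top",310,170,470,300,4,"i1",());crop(d,"scene",200,150,330,270,5,"i2",())
E
```

```text
t 15.8 pos [ 0.5181 -0.1057  0.2371] psi -13.04 tilt [-0.003  0.001 -1.   ] F [-0.1  0.5 -6.6] op 0.0391 q6 -0.07
```

View pics/i1.png

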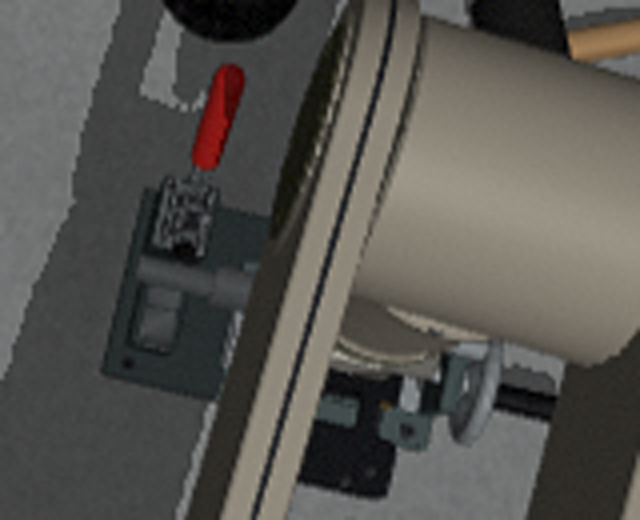

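View pics/i2.png

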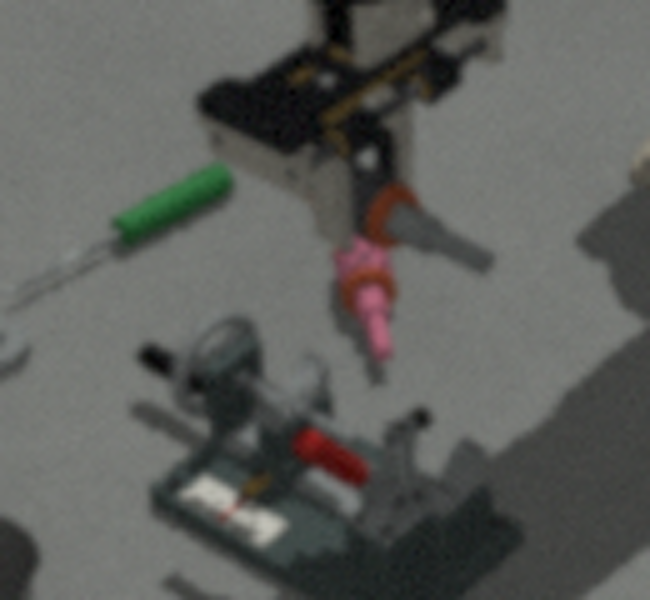

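```bash
python3 - <<'E'
from h import *
d=load("I");T=d["top"];S=d["scene"];p=pickle.load(open("st2.pkl","rb"))
def inv(P):
    c,s=np.cos(p[2]),np.sin(p[2]);dx=P[:2]-p[:2];return np.array([c*dx[0]+s*dx[1],-s*dx[0]+c*dx[1],P[2]])
for q in((143,268),(213,283)):
    print("stand",inv(ray_at_z(T,(310+q[0]/4-.5,170+q[1]/4-.5),.2545))*1000)
print("tcp",inv(np.array([.5181,-.1057,.2371]))*1000)
print("scene tip",inv(ray_at_z(S,(200+487/5-.5,150+264/5-.5),.2545))*1000)
# predicted tip pixel in scene for tcp-centred rotor
R=np.array([.5181,-.1057,.2545])+.092*np.array([-np.sin(p[2]),np.cos(p[2]),0])
print((proj(S,R)[0]-[200,150]+.5)*5,(proj(T,R)[0]-[310,170]+.5)*4)
E
```

```text
stand [ -1.36522821  91.3574216  254.5       ]
stand [ -0.82147669  54.48407553 254.5       ]
tcp [ -1.56361326  -0.66917096 237.1       ]
scene tip [ -0.45179162  92.33555856 254.5       ]
[486.83772127 262.37012837] [142.96693352 268.38351985]
```

move_arm(series=[[0,0,0.2,0,0,0,-1],[0,0,0.5,0,0,0,-1],[0,0,0.8,0,0,0,-1],[0,0,0.98,0,0,0,-1],[0,0,0.98,0,0,0,-1]])

```text
t: 16.4
tool_pos: [0.5163, -0.1023, 0.1373]
orientation: [-2.452, -1.954, 0.006]
force: [-0.7, 0.8, -6.9]
opening: 0.0391
```

move_arm(series=[[0,0,0.2,0,0,0,-1],[0,0,0.4,0,0,0,-1],[0,0,0.48,0,0,0,-1],[0,0,0.48,0,0,0,-1]])

```text
t: 16.8
tool_pos: [0.5186, -0.1036, 0.093]
orientation: [-2.456, -1.956, 0.002]
force: [-0.6, -0.3, -6.6]
opening: 0.0389
```

```bash
python3 - <<'E'
from h import *
s=st();d=snap("J");p=pickle.load(open("st2.pkl","rb"))
def inv(P):
    c,s=np.cos(p[2]),np.sin(p[2]);dx=P[:2]-p[:2];return np.array([c*dx[0]+s*dx[1],-s*dx[0]+c*dx[1],P[2]])
print(inv(s["tool_pos"]))
crop(d,"top",325,200,455,290,6,"j1",());crop(d,"scene",220,180,320,270,6,"j2",())
E
```

```text
t 16.8 pos [ 0.5186 -0.1036  0.093 ] psi -12.93 tilt [-0.002  0.001 -1.   ] F [-0.6 -0.3 -6.6] op 0.0389 q6 -0.07
[-0.00156391  0.00144379  0.0930245 ]
```

View pics/j1.png

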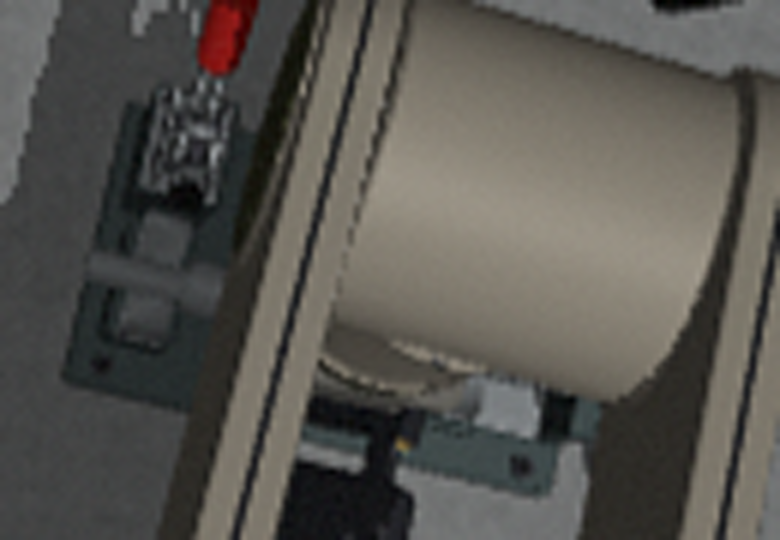

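View pics/j2.png

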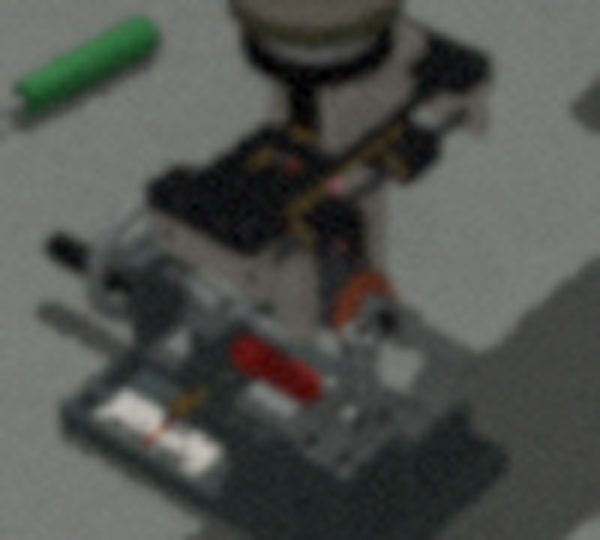

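```bash
python3 - <<'E'
from h import *
d=load("J");T=d["top"];p=pickle.load(open("st2.pkl","rb"))
def inv(P):
    c,s=np.cos(p[2]),np.sin(p[2]);dx=P[:2]-p[:2];return np.array([c*dx[0]+s*dx[1],-s*dx[0]+c*dx[1],P[2]])
f=lambda q,z:print(q,(inv(ray_at_z(T,(325+q[0]/6-.5,200+q[1]/6-.5),z))*1000).round(1))
f((88,265),.1104);f((182,287),.1104)
cr=cv2.imread("pics/j1.png")[170:390,50:260];cv2.imwrite("pics/j3.png",cv2.resize(cr,None,fx=3,fy=2.7,interpolation=cv2.INTER_CUBIC))
# predicted V block corners in j1 crop
for y in(.056,.074):
  for x,z in((.018,.088),(0.025,.088),(-.018,.088),(-.025,.088)): print(y,x,((proj(T,tf(p,[[x,y,z]]))[0]-[325,200]+.5)*6).round(0))
E
```

```text
(88, 265) [ -1.7  94.6 110.4]
(182, 287) [ -1.8  56.4 110.4]
0.056 0.018 [188. 245.]
0.056 0.025 [192. 228.]
0.056 -0.018 [169. 332.]
0.056 -0.025 [165. 348.]
0.074 0.018 [145. 235.]
0.074 0.025 [148. 218.]
0.074 -0.018 [125. 321.]
0.074 -0.025 [122. 338.]
```

View pics/j3.png

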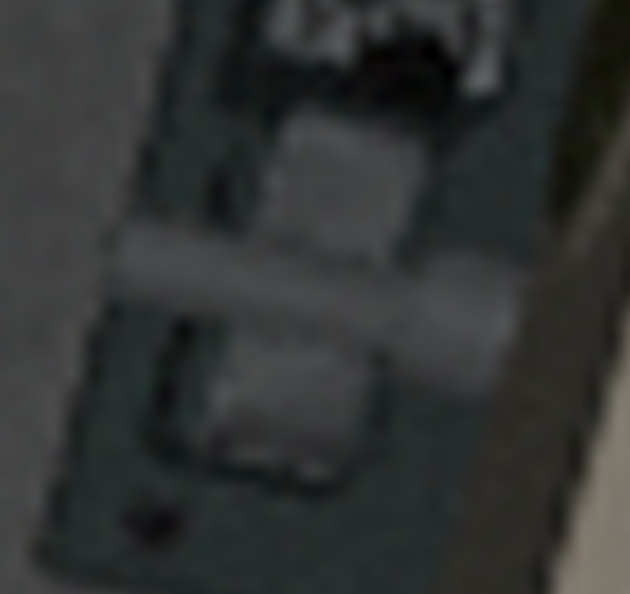

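move_arm(series=[[-0.01,0,0,0,0,0,-1],[-0.01,0,0,0,0,0,-1],[-0.01,0,0,0,0,0,-1]])

```text
t: 17.2
tool_pos: [0.5195, -0.1055, 0.0944]
orientation: [2.457, 1.956, 0.001]
force: [1.0, -0.7, -6.0]
opening: 0.0391
```

```bash
python3 - <<'E'
from h import *
s=st();d=snap("K");p=pickle.load(open("st2.pkl","rb"))
def inv(P):
    c,s=np.cos(p[2]),np.sin(p[2]);dx=P[:2]-p[:2];return np.array([c*dx[0]+s*dx[1],-s*dx[0]+c*dx[1],P[2]])
print(inv(s["tool_pos"]))
crop(d,"top",330,225,370,262,16,"k1",())
E
```

```text
t 17.2 pos [ 0.5195 -0.1055  0.0944] psi -12.96 tilt [ 0.001 -0.    -1.   ] F [ 1.  -0.7 -6. ] op 0.0391 q6 -0.07
[-0.00024894 -0.00016073  0.09442035]
```

View pics/k1.png

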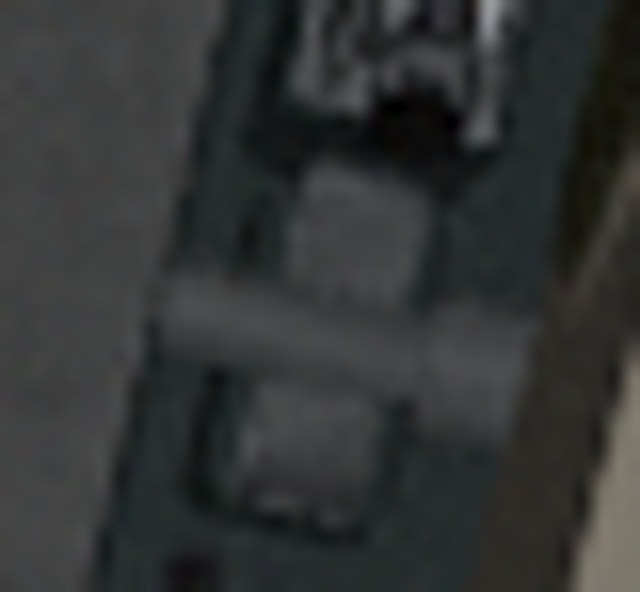

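```bash
python3 - <<'E'
from h import *
d=load("K");T=d["top"];p=pickle.load(open("st2.pkl","rb"))
def inv(P):
    c,s=np.cos(p[2]),np.sin(p[2]);dx=P[:2]-p[:2];return np.array([c*dx[0]+s*dx[1],-s*dx[0]+c*dx[1],P[2]])
f=lambda q,z:print(q,(inv(ray_at_z(T,(330+q[0]/16-.5,225+q[1]/16-.5),z))*1000).round(1))
f((160,315),.1118);f((425,345),.1118)
print("V corners");[f(q,.088) for q in((438,195),(372,535),(312,165),(238,490))]
g=d["top"]["frame"][225:262,330:370].astype(float).mean(2)
# intensity profile along shaft axis
import scipy.ndimage as nd
fr=T["frame"].astype(float).mean(2)
ys=np.arange(.030,.105,.001)
for off in(0,.009,-.009):
    q=proj(T,tf(p,np.c_[0*ys+off,ys,0*ys+.1118+ (0.0)]));v=nd.map_coordinates(fr,[q[:,1],q[:,0]],order=1);print(off,list(zip((ys*1000).astype(int),v.astype(int))))
E
```

```text
(160, 315) [ -2.9  93.6 111.8]
(425, 345) [  1.6  54.3 111.8]
V corners
(438, 195) [27.3 55.5 88. ]
(372, 535) [-25.5  54.1  88. ]
(312, 165) [27.5 75.1 88. ]
(238, 490) [-23.4  75.3  88. ]
0 [(np.int64(30), np.int64(42)), (np.int64(31), np.int64(43)), (np.int64(32), np.int64(44)), (np.int64(33), np.int64(43)), (np.int64(34), np.int64(43)), (np.int64(35), np.int64(42)), (np.int64(36), np.int64(42)), (np.int64(37), np.int64(43)), (np.int64(38), np.int64(51)), (np.int64(39), np.int64(60)), (np.int64(40), np.int64(67)), (np.int64(41), np.int64(73)), (np.int64(42), np.int64(77)), (np.int64(43), np.int64(76)), (np.int64(44), np.int64(75)), (np.int64(45), np.int64(74)), (np.int64(46), np.int64(74)), (np.int64(47), np.int64(74)), (np.int64(48), np.int64(75)), (np.int64(49), np.int64(76)), (np.int64(50), np.int64(75)), (np.int64(51), np.int64(75)), (np.int64(52), np.int64(74)), (np.int64(53), np.int64(70)), (np.int64(54), np.int64(67)), (np.int64(55), np.int64(67)), (np.int64(56), np.int64(68)), (np.int64(57), np.int64(68)), (np.int64(58), np.int64(67)), (np.int64(59), np.int64(67)), (np.int
[... 5172 characters left out ...]
37)), (np.int64(82), np.int64(34)), (np.int64(83), np.int64(31)), (np.int64(84), np.int64(31)), (np.int64(85), np.int64(37)), (np.int64(86), np.int64(42)), (np.int64(87), np.int64(43)), (np.int64(88), np.int64(42)), (np.int64(89), np.int64(42)), (np.int64(90), np.int64(41)), (np.int64(91), np.int64(41)), (np.int64(92), np.int64(38)), (np.int64(93), np.int64(35)), (np.int64(94), np.int64(41)), (np.int64(95), np.int64(55)), (np.int64(96), np.int64(68)), (np.int64(97), np.int64(67)), (np.int64(98), np.int64(66)), (np.int64(99), np.int64(66)), (np.int64(100), np.int64(66)), (np.int64(101), np.int64(66)), (np.int64(102), np.int64(66)), (np.int64(103), np.int64(66)), (np.int64(104), np.int64(66))]
```

move_arm(series=[[-0.01,0,0.05,0,0,0,-1],[-0.01,0,0.1,0,0,0,-1],[-0.01,0,0.15,0,0,0,-1],[-0.01,0,0.2,0,0,0,-1],[-0.01,0,0.24,0,0,0,-1],[-0.01,0,0.27,0,0,0,-1],[-0.01,0,0.27,0,0,0,-1],[-0.01,0,0.27,0,0,0,-1]])

```text
t: 18.1
tool_pos: [0.5191, -0.1063, 0.0669]
orientation: [2.457, 1.956, 0.001]
force: [1.3, 0.6, -6.4]
opening: 0.0395
```

move_arm(series=[[0,0,0.01,0,0,0,-1],[0,0,0.02,0,0,0,-1],[0,0,0.03,0,0,0,-1],[0,0,0.03,0,0,0,-1],[0,0,0.03,0,0,0,-1]])

```text
t: 18.6
tool_pos: [0.5203, -0.1067, 0.065]
orientation: [2.456, 1.955, 0.003]
force: [4.9, -0.5, 4.2]
opening: 0.0385
```

move_arm(series=[[0,0.01,0,0,0,0,-1],[0,0.02,0,0,0,0,-1],[0,0.02,0,0,0,0,-1]])

```text
t: 18.9
tool_pos: [0.5212, -0.1069, 0.064]
orientation: [2.457, 1.956, 0.001]
force: [2.9, -1.6, 4.9]
opening: 0.0389
```

```bash
python3 - <<'E'
from h import *
s=st();print(s["wrist_torque"]);d=snap("L")
crop(d,"top",330,225,370,262,16,"l1",());crop(d,"scene",230,200,310,265,8,"l2",())
E
```

```text
t 18.9 pos [ 0.5212 -0.1069  0.064 ] psi -12.95 tilt [ 0.001 -0.    -1.   ] F [ 2.9 -1.6  4.9] op 0.0389 q6 -0.07
[-0.12608619 -0.4582523  -0.07960001]
```

View pics/l1.png

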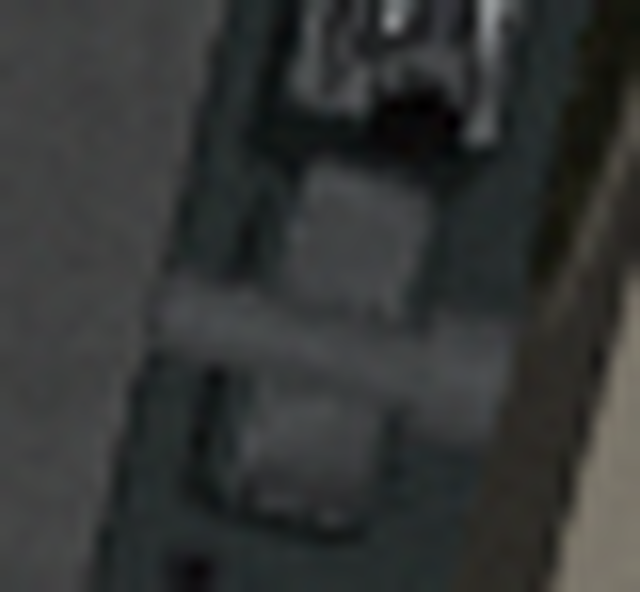

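View pics/l2.png

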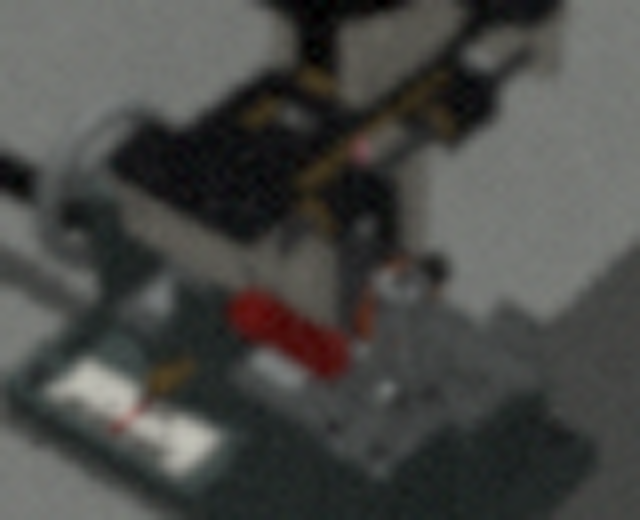

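move_arm(series=[[0,0.01,0.003,0,0,0,-1],[0,0.015,0.006,0,0,0,-1],[0,0.015,0.006,0,0,0,-1]])

```text
t: 19.3
tool_pos: [0.522, -0.107, 0.0632]
orientation: [-2.458, -1.956, 0.001]
force: [-0.2, 0.6, 8.4]
opening: 0.039
```

move_arm(series=[[0,0,-0.003,0,0,0,-1],[0,0,-0.003,0,0,0,-0.1],[0,0,-0.003,0,0,0,0],[0,0,-0.003,0,0,0,0.3],[0,0,-0.003,0,0,0,0.6],[0,0,-0.003,0,0,0,1],[0,0,-0.003,0,0,0,1]])

```text
t: 20.0
tool_pos: [0.522, -0.107, 0.0632]
orientation: [-2.457, -1.957, 0.0]
force: [0.3, -0.7, 0.5]
opening: 0.074
```

```bash
python3 - <<'E'
from h import *
s=st();print(s["wrist_torque"]);d=snap("M")
crop(d,"top",330,225,370,262,16,"m1",());crop(d,"scene",230,200,310,265,8,"m2",())
E
```

```text
t 20.0 pos [ 0.522  -0.107   0.0632] psi -12.94 tilt [-0.  0. -1.] F [ 0.3 -0.7  0.5] op 0.074 q6 -0.07
[-0.10516633  0.08712812 -0.00543867]
```

View pics/m2.png

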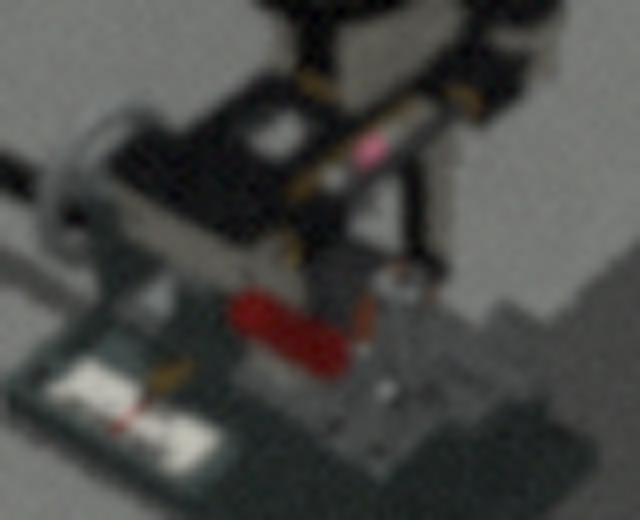

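Released, rotor stays. Lift straight up and look.

move_arm(series=[[0,0,-0.1,0,0,0,1],[0,0,-0.3,0,0,0,1],[0,0,-0.6,0,0,0,1],[0,0,-0.99,0,0,0,1]])

```text
t: 20.5
tool_pos: [0.521, -0.1067, 0.1625]
orientation: [-2.456, -1.955, 0.003]
force: [1.0, -0.1, 0.9]
opening: 0.0929
```

move_arm(series=[[0,0,-0.4,0,0,0,1],[0,0,-0.8,0,0,0,1],[0,0,-0.8,0,0,0,1]])

```text
t: 20.8
tool_pos: [0.5254, -0.108, 0.2507]
orientation: [2.45, 1.951, 0.011]
force: [0.4, 0.6, 0.4]
opening: 0.0931
```

move_arm(series=[[0,-0.4,0,0,0,0,0],[0,-0.8,0,0,0,0,-0.5],[0,-0.99,0,0,0,0,-1]])

```text
t: 21.1
tool_pos: [0.4235, -0.0842, 0.242]
orientation: [-2.457, -1.956, 0.001]
force: [0.1, -0.0, 0.7]
opening: 0.0736
```

```bash
python3 - <<'E'
from h import *
s=st();d=snap("N")
crop(d,"top",325,180,475,300,5,"n1",());crop(d,"scene",210,180,320,270,7,"n2",())
E
```

```text
t 21.1 pos [ 0.4235 -0.0842  0.242 ] psi -12.94 tilt [-0.001  0.    -1.   ] F [ 0.1 -0.   0.7] op 0.0736 q6 -0.09
```

View pics/n1.png

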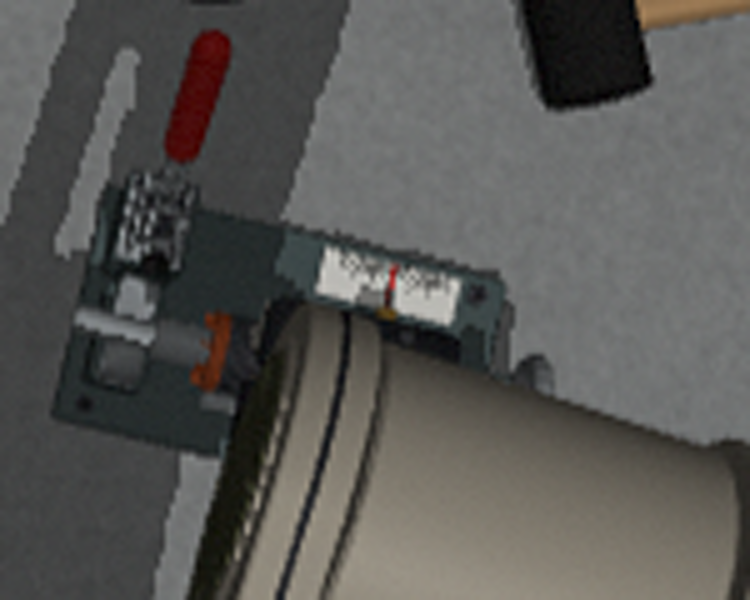

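View pics/n2.png

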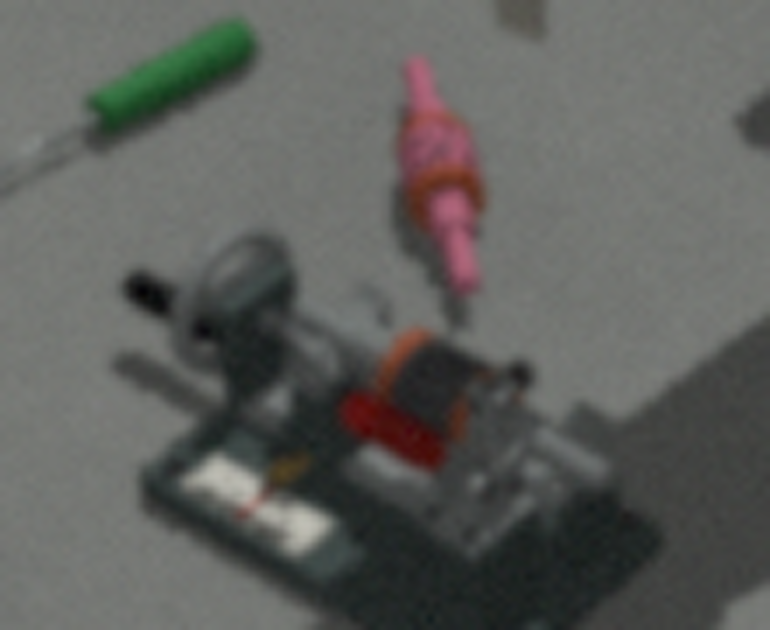

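```bash
python3 - <<'E'
from h import *
d=load("N");T=d["top"];S=d["scene"];p=pickle.load(open("st2.pkl","rb"))
ct=lambda u,v:(325+u/5-.5,180+v/5-.5)
cs=lambda u,v:(210+u/7-.5,180+v/7-.5)
def mk(v):
    px,py,th=v
    return tf(p,[[px+r*np.cos(th),py,.109+r*np.sin(th)] for r in(.105,.033)])
oT=np.array([ct(213,38),ct(182,158)]);oS=np.array([cs(352,412),cs(437,455)])
for w in(0,.5,1):
    f=lambda v:np.r_[(proj(T,mk(v))-oT).ravel(),w*(proj(S,mk(v))-oS).ravel()]
    r=least_squares(f,[.055,.065,1.]);print(w,r.x,np.degrees(r.x[2]),r.fun.round(1))
E
```

```text
0 [0.06106127 0.06375458 0.89246149] 51.13427701369286 [ 0.4  0.1 -0.5 -0.1  0.   0.   0.   0. ]
0.5 [0.06110313 0.06360583 0.89222422] 51.12068232541171 [ 0.5  0.1 -0.4 -0.1  0.3  0.1 -0.   0.1]
1 [0.06114212 0.06330967 0.89169556] 51.09039245246407 [ 0.6  0.  -0.3 -0.1  0.6  0.2 -0.1  0.1]
```

```bash
python3 - <<'E'
from h import *
p=pickle.load(open("st2.pkl","rb"))
w=lambda x,z:tuple(tf(p,[[x,.064,z]])[0])
a=w(.08,.235)
print(a)
q=(.4255,-.0848,.2425,-12.95)
d=np.array([*a,77.05])-q
# 3 legs, split turn
for k in range(1,4):
    t=np.array([.4255,-.0848,.2425,-12.95])+d*k/3
    n=4
    q=call(q,[np.array(q)+(t-q)*j/n for j in range(1,n+1)],-1)
print([float(v) for v in q])
th=np.radians(51.1);r=.075
def tc(th,off=0): return (.061+r*np.cos(th)-(.009+off)*np.sin(th)-.0075,.109+r*np.sin(th)+(.009+off)*np.cos(th))
print("approach",tc(th,.010))
P=[tc(np.radians(a)) for a in np.linspace(51.1,0,15)]
x0,z0=tc(th,.010)
print([(round(-(x-x0)*10,3),round(-(z-z0)*10,3)) for x,z in P])
E
```

```text
(np.float64(0.6120606759801315), np.float64(-0.06091031314198102), np.float64(0.235))
[[np.float64(0.05),np.float64(0.15),np.float64(0.01),0.0,0.0,np.float64(-0.04),-1],[np.float64(0.11),np.float64(0.29),np.float64(0.01),0.0,0.0,np.float64(-0.08),-1],[np.float64(0.16),np.float64(0.44),np.float64(0.02),0.0,0.0,np.float64(-0.12),-1],[np.float64(0.22),np.float64(0.59),np.float64(0.03),0.0,0.0,np.float64(-0.17),-1]]
[[np.float64(-0.03),np.float64(0.15),np.float64(0.01),0.0,0.0,np.float64(-0.04),-1],[np.float64(-0.06),np.float64(0.31),np.float64(0.01),0.0,0.0,np.float64(-0.08),-1],[np.float64(-0.09),np.float64(0.46),np.float64(0.02),0.0,0.0,np.float64(-0.12),-1],[np.float64(-0.11),np.float64(0.61),np.float64(0.02),0.0,0.0,np.float64(-0.16),-1]]
[[np.float64(-0.1),np.float64(0.12),np.float64(0.01),0.0,0.0,np.float64(-0.04),-1],[np.float64(-0.2),np.float64(0.24),np.float64(0.01),0.0,0.0,np.float64(-0.08),-1],[np.float64(-0.3),np.float64(0.37),np.float64(0.02),0.0,0.0,np.float64(-0.13),-1],[np.float64(-0.4),np.float64(0.49),np.float64(0.03),0.0,0.0,np.float64(-0.17),-1]]
[0.6121446534378728, -0.060613977954581504, 0.2345, 77.05000000000001]
approach (np.float64(0.08581060950170594), np.float64(0.17929953423478898))
[(np.float64(-0.078), np.float64(0.063)), (np.float64(-0.118), np.float64(0.09)), (np.float64(-0.156), np.float64(0.119)), (np.float64(-0.192), np.float64(0.151)), (np.float64(-0.226), np.float64(0.185)), (np.float64(-0.258), np.float64(0.221)), (np.float64(-0.288), np.float64(0.259)), (np.float64(-0.315), np.float64(0.298)), (np.float64(-0.339), np.float64(0.34)), (np.float64(-0.361), np.float64(0.383)), (np.float64(-0.38), np.float64(0.427)), (np.float64(-0.396), np.float64(0.472)), (np.float64(-0.409), np.float64(0.518)), (np.float64(-0.42), np.float64(0.565)), (np.float64(-0.427), np.float64(0.613))]
```

move_arm(series=[[0.05,0.15,0.01,0,0,-0.04,-1],[0.11,0.29,0.01,0,0,-0.08,-1],[0.16,0.44,0.02,0,0,-0.12,-1],[0.22,0.59,0.03,0,0,-0.17,-1]])

```text
t: 21.6
tool_pos: [0.4896, -0.0768, 0.2394]
orientation: [1.856, 2.534, 0.0]
force: [-0.1, 0.6, 0.1]
opening: 0.0337
```

move_arm(series=[[-0.03,0.15,0.01,0,0,-0.04,-1],[-0.06,0.31,0.01,0,0,-0.08,-1],[-0.09,0.46,0.02,0,0,-0.12,-1],[-0.11,0.61,0.02,0,0,-0.16,-1]])

```text
t: 22.0
tool_pos: [0.551, -0.0692, 0.2369]
orientation: [-1.168, -2.916, 0.0]
force: [-0.7, -0.7, 0.3]
opening: 0.0025
```

move_arm(series=[[-0.1,0.12,0.01,0,0,-0.04,-1],[-0.2,0.24,0.01,0,0,-0.08,-1],[-0.3,0.37,0.02,0,0,-0.13,-1],[-0.4,0.49,0.03,0,0,-0.17,-1],[-0.4,0.49,0.03,0,0,-0.17,-1]])

```text
t: 22.5
tool_pos: [0.614, -0.0614, 0.2333]
orientation: [-0.361, -3.12, -0.0]
force: [0.0, -0.9, -0.3]
opening: 0.0006
```

```bash
python3 - <<'E'
from h import *
s=st();d=snap("O");p=pickle.load(open("st2.pkl","rb"))
crop(d,"top",325,150,475,270,5,"q1",());crop(d,"scene",210,160,320,270,6,"q2",())
c,s_=np.cos(p[2]),np.sin(p[2]);dx=s["tool_pos"][:2]-p[:2];print(c*dx[0]+s_*dx[1],-s_*dx[0]+c*dx[1])
E
```

```text
t 22.5 pos [ 0.614  -0.0614  0.2333] psi 76.82 tilt [-0.  0. -1.] F [ 0.  -0.9 -0.3] op 0.0006 q6 -1.52
0.08201279087705163 0.06398590322958027
```

View pics/q1.png

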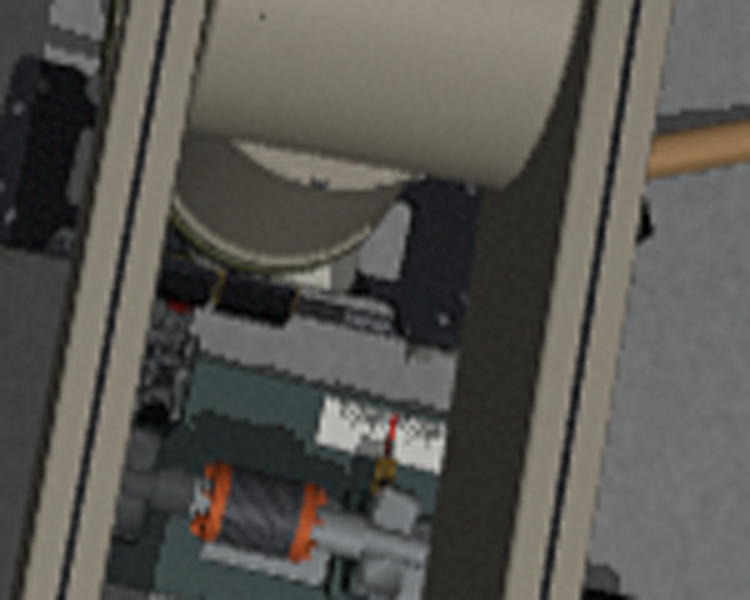

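View pics/q2.png

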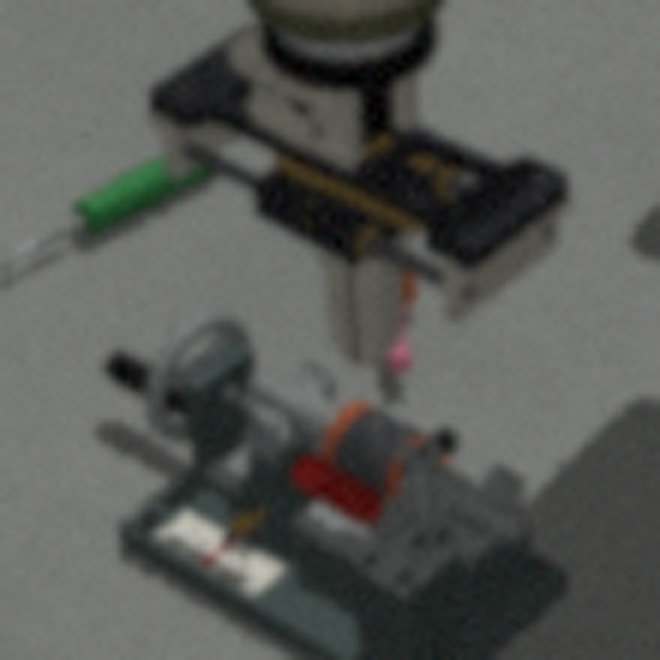

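move_arm(series=[[-0.02,0,0.2,0,0,0,-1],[-0.04,0,0.4,0,0,0,-1],[-0.05,0,0.54,0,0,0,-1],[-0.05,0,0.54,0,0,0,-1]])

```text
t: 23.0
tool_pos: [0.6155, -0.0626, 0.1776]
orientation: [-0.368, -3.116, -0.0]
force: [-0.3, 0.7, 0.2]
opening: 0.0008
```

```bash
python3 - <<'E'
from h import *
s=st();d=snap("P");p=pickle.load(open("st2.pkl","rb"))
crop(d,"scene",210,160,320,270,6,"q3",())
c,s_=np.cos(p[2]),np.sin(p[2]);dx=s["tool_pos"][:2]-p[:2];print(c*dx[0]+s_*dx[1],-s_*dx[0]+c*dx[1])
E
```

```text
t 23.0 pos [ 0.6155 -0.0626  0.1776] psi 76.53 tilt [-0.004  0.001 -1.   ] F [-0.3  0.7  0.2] op 0.0008 q6 -1.52
0.08376807126777544 0.06313541565727708
```

View pics/q3.png

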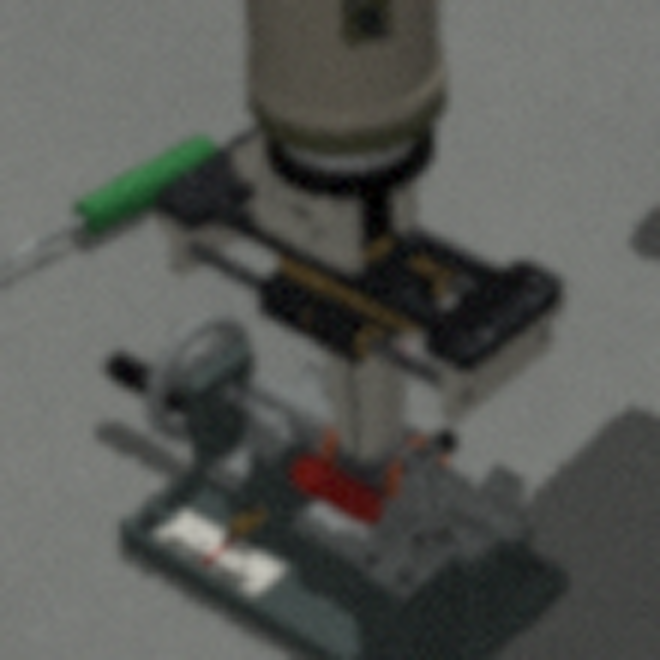

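move_arm(series=[[-0.08,0,0.06,0,0,0,-1],[-0.12,0,0.09,0,0,0,-1],[-0.16,0,0.12,0,0,0,-1],[-0.19,0,0.15,0,0,0,-1],[-0.23,0,0.185,0,0,0,-1],[-0.26,0,0.22,0,0,0,-1]])

```text
t: 23.7
tool_pos: [0.6442, -0.0692, 0.1599]
orientation: [0.365, 3.117, -0.001]
force: [-0.4, -0.6, 6.0]
opening: 0.0006
```

```bash
python3 - <<'E'
from h import *
s=st();d=snap("Q");p=pickle.load(open("st2.pkl","rb"))
crop(d,"scene",210,160,320,270,6,"q4",())
c,s_=np.cos(p[2]),np.sin(p[2]);dx=s["tool_pos"][:2]-p[:2];print(c*dx[0]+s_*dx[1],-s_*dx[0]+c*dx[1])
E
```

```text
t 23.7 pos [ 0.6442 -0.0692  0.1599] psi 76.63 tilt [ 0.003 -0.001 -1.   ] F [-0.4 -0.6  6. ] op 0.0006 q6 -1.52
0.11315175531176092 0.06311956502962955
```

View pics/q4.png

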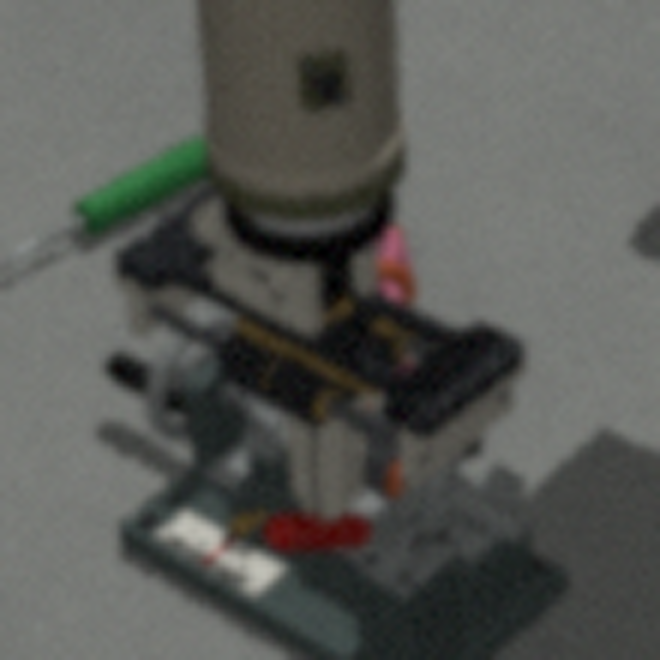

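move_arm(series=[[-0.03,0,0.04,0,0,0,-1],[-0.055,0,0.08,0,0,0,-1],[-0.08,0,0.12,0,0,0,-1],[-0.1,0,0.163,0,0,0,-1],[-0.12,0,0.207,0,0,0,-1],[-0.136,0,0.252,0,0,0,-1],[-0.15,0,0.3,0,0,0,-1],[-0.16,0,0.345,0,0,0,-1]])

```text
t: 24.6
tool_pos: [0.6603, -0.0731, 0.1254]
orientation: [0.365, 3.116, -0.001]
force: [2.2, -1.6, 6.4]
opening: 0.0005
```

move_arm(series=[[0,0,0.03,0,0,0,-1],[0,0,0.045,0,0,0,-1],[0,0,0.055,0,0,0,-1],[0,0,0.055,0,0,0,-1]])

```text
t: 25.0
tool_pos: [0.6606, -0.0731, 0.1204]
orientation: [0.365, 3.115, -0.001]
force: [3.6, -1.7, 5.7]
opening: 0.0002
```

```bash
python3 - <<'E'
from h import *
s=st();d=snap("R");p=pickle.load(open("st2.pkl","rb"))
crop(d,"scene",210,160,320,270,6,"q5",())
c,s_=np.cos(p[2]),np.sin(p[2]);dx=s["tool_pos"][:2]-p[:2];print(c*dx[0]+s_*dx[1],-s_*dx[0]+c*dx[1])
E
```

```text
t 25.0 pos [ 0.6606 -0.0731  0.1204] psi 76.63 tilt [ 0.005 -0.001 -1.   ] F [ 3.6 -1.7  5.7] op 0.0002 q6 -1.52
0.13001635446091428 0.0629758563104224
```

View pics/q5.png

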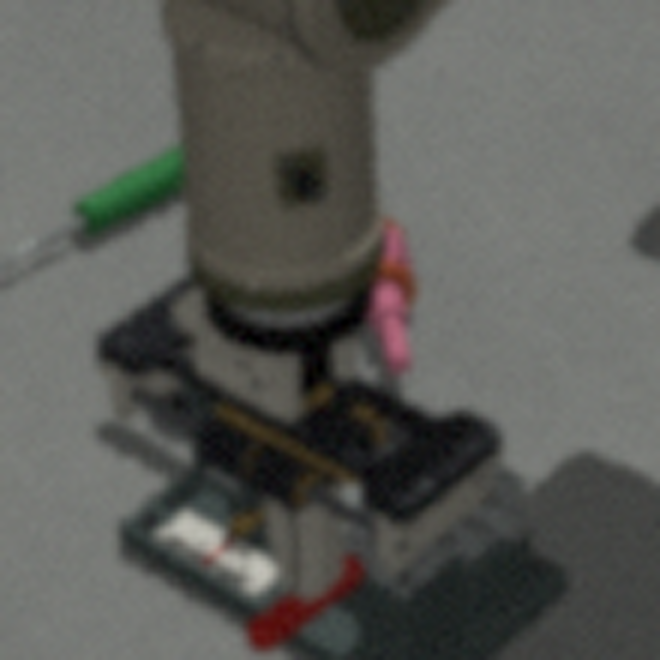

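move_arm(series=[[0,0,0.01,0,0,0,-1],[0,0,0.02,0,0,0,-1],[0,0,0.03,0,0,0,-1],[0,0,0.03,0,0,0,-1]])

```text
t: 25.5
tool_pos: [0.661, -0.0732, 0.1182]
orientation: [0.365, 3.114, -0.001]
force: [3.8, -1.7, 8.9]
opening: 0.0004
```

move_arm(series=[[0,0,0.01,0,0,0,-1],[0,0,0.02,0,0,0,-1],[0,0,0.02,0,0,0,-1]])

```text
t: 25.8
tool_pos: [0.6611, -0.0732, 0.1179]
orientation: [0.365, 3.113, -0.001]
force: [-2.5, -0.5, 17.6]
opening: 0.0002
```

move_arm(series=[[0,0,0.01,0,0,0,-1],[0,0,0.01,0,0,0,-1]])

```text
t: 26.0
tool_pos: [0.6612, -0.0732, 0.1178]
orientation: [0.365, 3.113, -0.001]
force: [-5.0, -1.0, 23.4]
opening: 0.0003
```

move_arm(series=[[0,0,-0.1,0,0,0,-1],[0,0,-0.4,0,0,0,-1],[0,0,-0.8,0,0,0,-1],[0,0,-0.99,0,0,0,-1]])

```text
t: 26.4
tool_pos: [0.6595, -0.0726, 0.2152]
orientation: [0.365, 3.116, -0.0]
force: [0.9, -0.4, 0.2]
opening: 0.0006
```

move_arm(series=[[0,0.2,-0.2,0,0,0,-1],[0,0.6,-0.4,0,0,0,-1],[0,0.99,-0.4,0,0,0,-1]])

```text
t: 26.7
tool_pos: [0.6829, 0.0243, 0.2555]
orientation: [0.367, 3.114, 0.001]
force: [0.5, -0.4, -0.4]
opening: -0.0001
```

move_arm(series=[[0,0.4,0,0,0,0,-1],[0,0.8,0,0,0,0,-1],[0,0.99,0,0,0,0,-1]])

```text
t: 27.0
tool_pos: [0.704, 0.1239, 0.2507]
orientation: [-0.361, -3.12, -0.001]
force: [-0.3, 0.2, -0.0]
opening: 0.0
```

move_arm(series=[[0.2,0.4,0,0,0,0,-1],[0.2,0.8,0,0,0,0,-1],[0.2,0.99,0,0,0,0,-1],[0.2,0.99,0,0,0,0,-1]])

```text
t: 27.4
tool_pos: [0.707, 0.2239, 0.2503]
orientation: [-0.36, -3.12, -0.0]
force: [-0.3, 0.5, -0.4]
opening: 0.0002
```

```bash
python3 - <<'E'
from h import *
s=st();d=snap("S");p=pickle.load(open("st2.pkl","rb"))
L=standlines(p,.022,4.712,0,.02,-.0165)
crop(d,"top",325,180,475,300,5,"r1",());crop(d,"scene",210,180,320,270,7,"r2",())
E
```

```text
t 27.4 pos [0.707  0.2239 0.2503] psi 76.82 tilt [-0.001  0.    -1.   ] F [-0.3  0.5 -0.4] op 0.0002 q6 -1.1
```

View pics/r1.png

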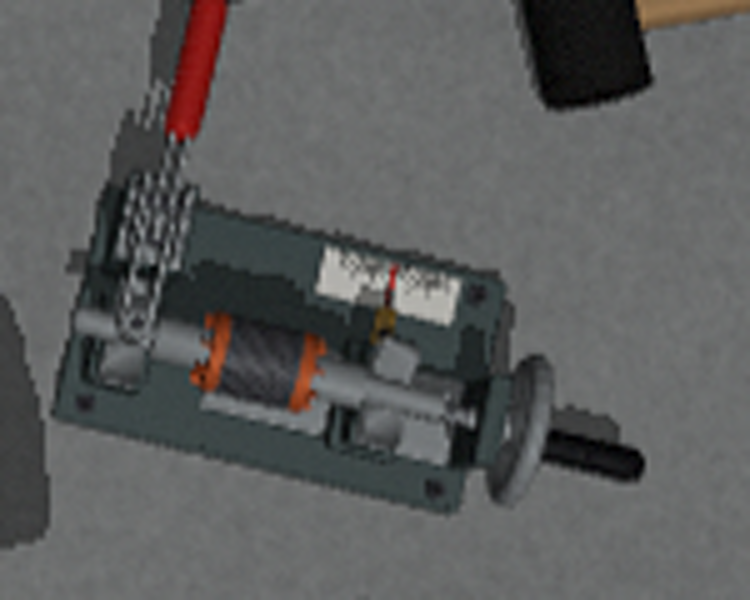

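View pics/r2.png

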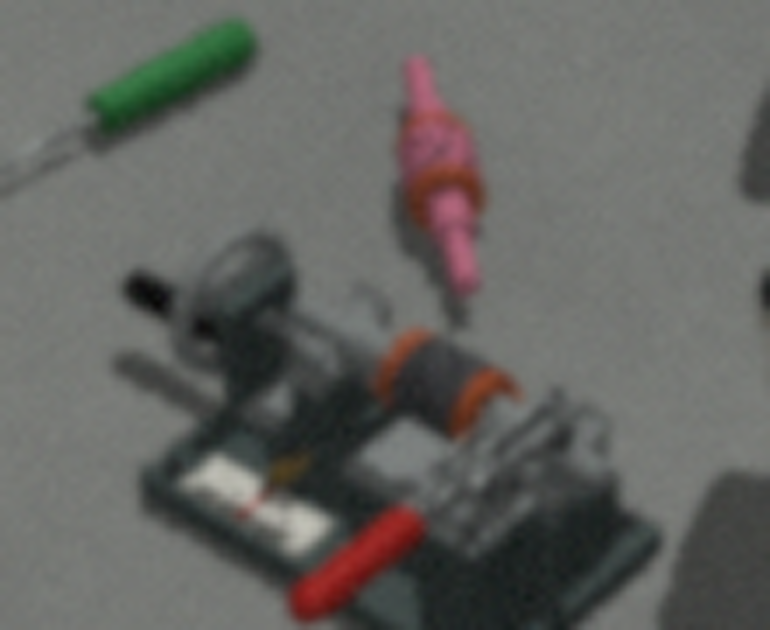

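View pics/topS.png

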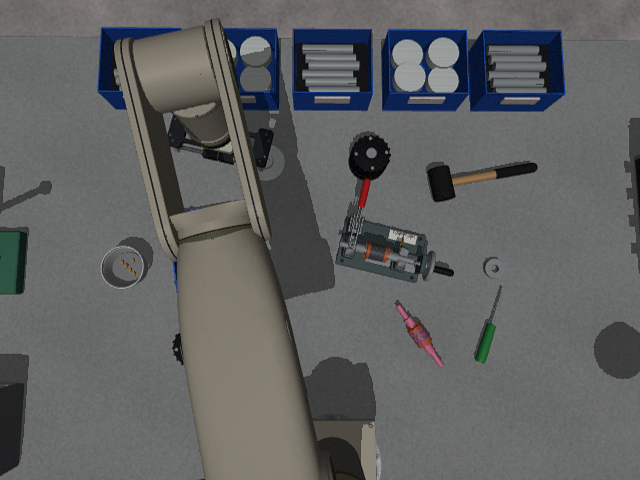

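```bash
python3 - <<'E'
from h import *
d=load("S");T=d["top"];p=pickle.load(open("st2.pkl","rb"))
import math
L=[]
for y0 in (0.,):
    for r,a,b in((.020,-.025,.025),(.011,.025,.052),(.011,-.052,-.025),(.007,.052,.092),(.007,-.092,-.052)):
        L.append((tf(p,[[-r,a+y0,.08],[r,a+y0,.08],[r,b+y0,.08],[-r,b+y0,.08],[-r,a+y0,.08]]),(0,255,0)))
crop(d,"top",335,225,425,280,8,"s1",L)
th=0;crop(d,"top",340,160,400,260,6,"s2",[(tf(p,[[.061+r,.0637,.109] for r in(.031,.107)]),(0,255,0))])
E
```

```text
(no output)
```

View pics/s1.png

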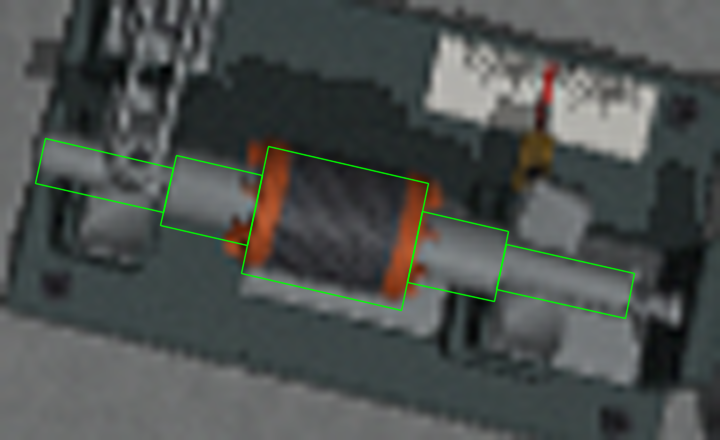

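View pics/s2.png

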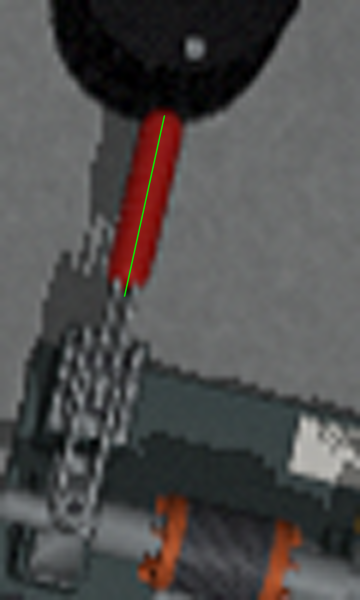

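```bash
python3 - <<'E'
from plant import *
print(close_job()); print(read_state()["t"])
E
```

```text
the job is handed in; nothing more can be done
None
the job is handed in; nothing more can be done
```

The rotor is set up in the bench stand and clamped, and I handed the job in at about 27.5 s of the 72 s limit. `close_job()` gives no verdict, so what follows is from my own checks.

**What I did**
1. I turned the handwheel about 1.65 turns, so the knob now points straight down. That puts the slide at 22 mm, with the pointer at the red line.
2. I took the copper-ringed rotor out of the tray and lowered it into the V-blocks slowly. First contact was slightly off-centre, so I moved it sideways about 3 mm until the side force disappeared, then let go.
3. I pressed the red handle down until it stopped at level, at about 23 N, then moved the arm clear.

**What the last pictures showed**
- **Rotor:** seated and centred between the V-blocks to about 1 mm, with the thick part free.
- **Pointer:** in line with the red line.
- **Clamp:** the handle is level and the clamp arm lies over the shaft end at the fixed V-block. I judged the pad's hold from that and from the handle reaching its stop; I did not measure it.
- **Other things on the bench:** the pink look-alike, the housing by the clamp, the mallet, screwdriver, bearing and tub are where they started. The arm hid the other rotor, the end cover and most of the second housing in the last top view. The other rotor was still in the tray just after the lift, and I did not go near any of the three after that.

**A small disagreement:** one reading before lowering put the gap at the fixed V-block at 2–3 mm instead of 4 mm. I moved the rotor 1 mm to correct it. That is close to what the cameras can resolve (about 2.5 mm per pixel).

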